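Load the marking carriage with bar blanks and run it home

TASK

Take the finished rings off the carriage and lay them in the wooden tray, then load every brass bar on the carriage, one to a rib, each lying flat on the deck with its long side snug against the front of its rib and its end snug against the long fence. Slide the loaded carriage fully home against the end stop (it jams unless pushed along its centre line), and only then press the start button; the bars must still lie snug against rib and fence at the end. Leave everything else on the bench where it stands.

Things in the scene. Friction and masses are not known exactly. Their poses are not given: they have to be found in the camera images.
- track: Fixed guideway on the bench: bed 350 x 126 mm, a toothed steel guide wall 20 mm high along each long side; the channel between is 101 mm wide, its floor 6 mm above the bench. Origin: on the bench under the centre line, 160 mm short of the end stop. x: along the channel towards home (robot's right), y: across (away from the robot). A grey marking head 80 mm high stands at x = 260 to 390 mm.
- home_stop (a point): Middle of the face of the end stop at the home end: track x = +160 mm. The stop spans the channel, 28 mm above the bench. Fully home = the carriage's front face against it (carriage origin at track x = +75 mm).
- load_end (a point): On the channel floor at the loading end, track x = -175 mm, on the centre line, in line with the faces of two corner stops (tops 14 mm above the bench) that leave the middle 65 mm open. The floor ends 10 mm further out.
- carriage: Loose grey carriage, about 0.6 kg, sliding on the channel floor, 170 mm long; flat deck 88 mm wide (y), 24 mm above its origin (30 mm above the bench); front end at x = +85 mm. Origin: centre of underside; axes as the track's. Starts at track x = -85 to -45 mm. On the deck: a fence 7 mm high along the far side and three cross ribs 4 mm high. Nothing clamps the bars: they lie by their weight.
- rear (a point): Middle of the face of the white push bar across the carriage's rear end (carriage x = -85 mm, faces -x; 80 mm wide, 22 to 38 mm above the bench; floats 10 mm sideways): the place to push. Slides at 1 to 4 N pushed within 10 mm of the centre line. Pushed some 25 mm or more off it, the carriage skews and its front lugs lock behind the wall teeth; a new central push frees it.
- fence (a point): Foot of the fence's face at mid-length, carriage y = +38 mm; the fence runs along x over nearly the whole deck, 7 mm high, 4 mm thick, and faces -y (towards the robot).
- seat0 (a point): Where a bar's centre is when registered at rib 0 (rear): carriage x = -54 mm, y = +13 mm, 7 mm above the deck, bar lying along carriage y. The rib (4 mm high, 5 mm thick, y = -12 to +32 mm) lies on the -x side, its front face 7 mm from here; the fence touches the bar's far end, 25 mm from here.
- seat1 (a point): Where a bar's centre is when registered at rib 1 (middle): carriage x = 0 mm, y = +13 mm, 7 mm above the deck, bar lying along carriage y. The rib (4 mm high, 5 mm thick, y = -12 to +32 mm) lies on the -x side, its front face 7 mm from here; the fence touches the bar's far end, 25 mm from here.
- seat2 (a point): Where a bar's centre is when registered at rib 2 (front): carriage x = 54 mm, y = +13 mm, 7 mm above the deck, bar lying along carriage y. The rib (4 mm high, 5 mm thick, y = -12 to +32 mm) lies on the -x side, its front face 7 mm from here; the fence touches the bar's far end, 25 mm from here.
- tray: Fixed wooden tray for finished rings, 110 (x) x 130 (y) x 18 mm high, walls 5 mm, inner floor 5 mm up. Origin: centre of its underside.
- start (a joint): Start button of the marking head, in a round black housing 44 mm across on the bench in front of the robot's right: 0 = up, 0.006 m = fully down; fully down takes 5 N, it counts as pressed beyond 0.004 m and springs back.
- start_top (a point): Centre of the start button's top face (28 mm across), 22 mm above the bench when up.
- bar0: Square brass bar blank, 50 x 14 x 14 mm, 80 g, lying on the bench on the robot's side of the guideway at the start. Origin: its centre; x along its length. All bars and both ends are alike. Two or three of the three bars are present.
- bar1: Square brass bar blank, 50 x 14 x 14 mm, 80 g, lying on the bench on the robot's side of the guideway at the start. Origin: its centre; x along its length. All bars and both ends are alike. Two or three of the three bars are present.
- bar2: Square brass bar blank, 50 x 14 x 14 mm, 80 g, lying on the bench on the robot's side of the guideway at the start. Origin: its centre; x along its length. All bars and both ends are alike. Two or three of the three bars are present.
- ring0: Finished plain steel ring, 26 mm outside, 19 mm inside, 10 mm high, 25 g, lying flat on the carriage deck between the ribs at the start. Origin: centre of its underside. Two or three of the three rings are present.
- ring1: Finished plain steel ring, 26 mm outside, 19 mm inside, 10 mm high, 25 g, lying flat on the carriage deck between the ribs at the start. Origin: centre of its underside. Two or three of the three rings are present.
- ring2: Finished plain steel ring, 26 mm outside, 19 mm inside, 10 mm high, 25 g, lying flat on the carriage deck between the ribs at the start. Origin: centre of its underside. Two or three of the three rings are present.
- jar: Small amber jar 36 mm across, 45 mm high, among the bars. Bystander. Origin: underside, or grip axis of the tools.
- cup: White mug, 76 mm across, 80 mm high, to the right of the robot. Bystander. Origin: underside, or grip axis of the tools.
- hammer: Hammer 240 mm long lying to the left. Bystander. Origin: underside, or grip axis of the tools.
- driver: Screwdriver 170 mm long lying beyond the guideway. Bystander. Origin: underside, or grip axis of the tools.
- mandrel: Steel ring mandrel, 28 mm across, 150 mm high, standing beyond the guideway. Bystander. Origin: underside, or grip axis of the tools.
- block: Square steel bench block 60 x 60 x 25 mm, left of the guideway's loading end. Bystander. Origin: underside, or grip axis of the tools.
Things that resemble listed ones, but are neither listed nor needed, are in the scene too. What is shaped like the part that bears start but green or purple is not meant.

How it is judged:
On the way, in this order (a step that is already met when the one before it is completed fails the run):
1. rings in the tray, every bar snug against rib and fence, carriage fully home ((x of bar0 in the frame of carriage between -0.0568 and -0.0512 m or x of bar0 in the frame of carriage between -0.0028 and 0.0028 m or x of bar0 in the frame of carriage between 0.0512 and 0.0568 m) and y of bar0 in the frame of carriage between 0.0102 and 0.0158 m and z of bar0 in the frame of carriage between 0.027 and 0.035 m and angle between the x axis of each of bar0, bar1, bar2 and the y axis of carriage, either way round below 0.07 rad and (x of bar1 in the frame of carriage between -0.0568 and -0.0512 m or x of bar1 in the frame of carriage between -0.0028 and 0.0028 m or x of bar1 in the frame of carriage between 0.0512 and 0.0568 m) and y of bar1 in the frame of carriage between 0.0102 and 0.0158 m and z of bar1 in the frame of carriage between 0.027 and 0.035 m and (x of bar2 in the frame of carriage between -0.0568 and -0.0512 m or x of bar2 in the frame of carriage between -0.0028 and 0.0028 m or x of bar2 in the frame of carriage between 0.0512 and 0.0568 m) and y of bar2 in the frame of carriage between 0.0102 and 0.0158 m and z of bar2 in the frame of carriage between 0.027 and 0.035 m and x of ring0 in the frame of tray between -0.046 and 0.046 m and y of ring0 in the frame of tray between -0.056 and 0.056 m and z of each of ring0, ring1, ring2 in the frame of tray below 0.03 m and x of ring1 in the frame of tray between -0.046 and 0.046 m and y of ring1 in the frame of tray between -0.056 and 0.056 m and x of ring2 in the frame of tray between -0.046 and 0.046 m and y of ring2 in the frame of tray between -0.056 and 0.056 m and x of carriage in the frame of track above 0.071 m), for 0.2 s.
2. start button pressed (value of joint start above 0.004 m).
At the end, for the whole second after the job is handed in: Every ring lies in the tray; every bar lies on the carriage deck along a rib, within 2.8 mm of its place against rib and fence and within 4 degrees of square; the carriage is within 4 mm of the end stop; the start button has sprung back; all at rest (all of step 1 and linear speed of each of bar0, bar1, bar2, ring0, ring1, ring2, carriage below 0.02 m/s and value of joint start below 0.002 m); the robot touches nothing.
It fails at once if start button pressed while the carriage is not home (value of joint start above 0.004 m and not (x of carriage in the frame of track above 0.067 m)).
It fails at once if a bystander moved more than 4 cm (distance of any of jar, cup, hammer, driver, mandrel, block from where it was at the start of the episode above 0.04 m).
Of bar0, bar1, bar2 only 2 to 3 are there at a start; the rules pass over those that are not, and their reading is None.
Of ring0, ring1, ring2 only 2 to 3 are there at a start; the rules pass over those that are not, and their reading is None.
At some moment in a run one of bar0, bar1, bar2 may be knocked a few centimetres aside while the robot is not near it.
Once in a run the grip may slacken for a moment while it holds something.
It also fails if it takes over 210 s, if anything falls off the work surface, if the arm or the gripper's body presses on something with over 40 N, if the wrist force passes 120 N, or if a joint passes its speed limit or range.

ROBOT

A 6-joint arm with a two-finger parallel gripper is mounted at the origin on the work surface. World frame = base frame: x ahead of the robot, y to its left, z up, the work surface at z = 0. Lengths are in m, angles in rad, forces in N, time in s.
With the tool pointing down it reaches from about 0.325 to 0.9 m from the base axis. Payload 6.1 kg.
Tool frame: the origin (TCP) lies at the very end of the fingers, on their centre line; the grasp point (between the pads) lies 19 mm behind it (r.grasp_offset is the distance from the TCP to the grasp point, in m); z points along the fingers, y is the line along which they close (so a half turn about z gives the same grasp; the last joint's range is limited). The gripper opens to 85 mm and grips with 20 to 120 N. Pads are 22 mm wide; open, the fingers measure 114 mm over their backs; the gripper's body (76 mm by 85 mm) begins 54 mm behind the grasp point. The pads swing forward as they close: fully open they stand 13 mm farther back than shut.
Start: joints at [1.167, 0.22, 1.526, -0, 1.395, -0.126], TCP at [0.171, 0.601, 0.231] pointing down, gripper open.
Joint ranges: [-2.98, 2.98], [-0.91, 2.08], [0.09, 2.57], [-1.24, 4.39], [0.2, 2.65], [-2.68, 2.68]. Speed limits (rad/s): [2.57, 2.57, 3.01, 3.14, 3.14, 3.14].

INTERFACE

Orientations are given as a unit quaternion [w, x, y, z].
In Python, from plant import r gives the robot as it stands.
- The arm moves only by the shell command python3 -m creep 'ROWS' [OPENING]. ROWS is JSON, a list of rows, each a list of 6 numbers: the shift along the world's x, y, z in cm, then the turn, a rotation vector about the world's x, y, z in degrees. In form: [[x, y, z, wx, wy, wz], ...]. A call has 1 to 8 rows; each row is the pose to reach, as a shift and turn from the pose commanded when the call began; what a row does not reach only later rows make up. A row lasts 1/8 s, in which the tool goes at most 62.5 mm and 10.7 degrees, less where a joint would pass 70% of its speed; a pose out of reach is approached as far as the arm can. A call with a gripper value outside its range is refused whole. OPENING is the finger opening in cm, from 0 to 8.54, set as the call begins (- or left out, the last holds). The fingers move at their own pace and stop on an object; the grip force is fixed at half the most. Time passes only in rows, so rows that repeat a pose let the fingers close. It gives the time, the measured TCP pose, the force, the opening and the grip force at its end, in the units of the state.
- r.get_obs(): the state, without advancing time (a new reading comes with each control period).
- r.read_camera(name): name is "side" or "top" or "wrist"; returns a dict with "image" (480x640x3 uint8, red, green, blue), "K" (3x3 intrinsics, pixels), "R" (3x3) and "t" (3): a world point X has camera coordinates R X + t. Camera axes: x right, y down, z forward; pixel columns grow to the right and rows downward; lengths in m; the calibration is good to about 2 mm. A picture is of the moment at which its call begins. There is no depth.
- r.close_job(): hands the job in; it is judged then, once.
Trained networks look in a picture, given as the dict that the camera call returned (one of the last four; its "shot" number tells which), for a name from the list of things; names that differ only in an ending like _2 or _b are one class to them, and where a whole thing is asked for, a point or a joint stands for the part that bears it (a point fixed in the world has none). Each returns a list of dicts, best first, with "conf" (0 to 1); they miss things now and then, are a little off and sometimes report something else, mostly with a low value. They report only what shows in the picture. A call takes as long as a camera call. They do not tell look-alikes from the thing itself.
- r.find_in(label, picture): "bbox" ([centre column, centre row, width, height] in pixels, round what is visible of it).
- r.place_of(label, picture): "pixel" ([column, row] in pixels: a listed point, or the origin of a listed thing).
The state is a dict: "time_s": time; "joint_pos": joint angles; "dq": joint speeds; "effort": joint torques, N m; "ee_pos": TCP position; "orientation": TCP orientation; "contact_force": force on the tool from outside, world axes, zero at the start; "ft_torque": the same for the moment, N m; "finger_gap": finger opening in m; "gripper_force": force on a finger pad.
Only numpy, scipy, OpenCV 4.12 (cv2) and the standard library are available. Lean on these libraries where they do the work, as an engineer would, in place of code of your own. Each camera call takes 0.05 s, during which the arm holds its last target. There are 200 camera calls.

## Working session

There is one attempt and no reset: what is moved stays moved. The work goes in short steps, Python scripts to look and compute and a shell command to move; the robot and the scene stay as the last step left them, time stands still between calls to the robot, and variables do not carry over. Pictures are saved under pics/ and viewed, at most 14 in all, crops included, and the job is handed in when it is done.

```bash
mkdir -p pics; ls; cat > h.py <<'E'
import numpy as np, cv2
from plant import r
def px2w(p,u,z):
    K,R,t=p["K"],p["R"],p["t"]
    d=np.array(R).T@np.linalg.inv(K)@np.array([u[0],u[1],1.]); c=-np.array(R).T@t
    return c+d*(z-c[2])/d[2]
def w2px(p,X):
    q=np.array(p["K"])@(np.array(p["R"])@np.array(X)+p["t"]); return q[:2]/q[2]
def save(p,n): cv2.imwrite("pics/"+n,cv2.cvtColor(p["image"],cv2.COLOR_RGB2BGR))
E
python3 - <<'E'
from h import *
for n in("top","side"):
    p=r.read_camera(n); save(p,n+"0.png")
    print(n,"cam",-np.array(p["R"]).T@p["t"])
    if n=="top":
        Z=dict(track=0,home_stop=.017,load_end=.006,rear=.03,fence=.03,seat0=.037,carriage=.006,tray=0,start_top=.022,bar0=.007,ring0=.03,jar=0,cup=0,block=0,mandrel=0)
        for l,z in Z.items():
            print(l,[(np.round(d["conf"],2),np.round(d["pixel"]).tolist(),np.round(px2w(p,d["pixel"],z)[:2],4).tolist()) for d in r.place_of(l,p)[:6]])
o=r.get_obs();print(o["ee_pos"],o["orientation"],o["finger_gap"],o["time_s"])
E
```

```text
pics
top cam [ 0.20545022 -0.00314175  1.51914559]
track [(np.float64(0.97), [304.0, 232.0], [0.6234, 0.0595]), (np.float64(0.45), [364.0, 198.0], [0.7359, -0.138]), (np.float64(0.28), [273.0, 193.0], [0.7588, 0.1622])]
home_stop [(np.float64(0.8), [348.0, 236.0], [0.6027, -0.0807])]
load_end [(np.float64(0.7), [243.0, 235.0], [0.6156, 0.2573]), (np.float64(0.7), [367.0, 196.0], [0.7437, -0.1493])]
rear [(np.float64(0.89), [254.0, 232.0], [0.6171, 0.2185]), (np.float64(0.32), [344.0, 230.0], [0.6206, -0.0676])]
fence [(np.float64(0.71), [265.0, 295.0], [0.4162, 0.1813]), (np.float64(0.64), [286.0, 221.0], [0.6523, 0.118]), (np.float64(0.51), [312.0, 292.0], [0.4239, 0.0337])]
seat0 [(np.float64(0.77), [284.0, 226.0], [0.636, 0.1229]), (np.float64(0.66), [297.0, 227.0], [0.6297, 0.0805]), (np.float64(0.61), [266.0, 229.0], [0.6247, 0.1785])]
carriage [(np.float64(0.58), [285.0, 234.0], [0.618, 0.1212])]
tray [(np.float64(0.7), [386.0, 281.0], [0.4581, -0.2009]), (np.float64(0.35), [488.0, 327.0], [0.3092, -0.5109])]
start_top [(np.float64(0.62), [460.0, 284.0], [0.4417, -0.4261]), (np
[... 322 characters left out ...]
1882]), (np.float64(0.23), [301.0, 230.0], [0.629, 0.0699])]
ring0 [(np.float64(0.58), [302.0, 231.0], [0.6199, 0.0659]), (np.float64(0.56), [277.0, 234.0], [0.6103, 0.146]), (np.float64(0.41), [366.0, 196.0], [0.7342, -0.1444])]
jar [(np.float64(0.44), [228.0, 292.0], [0.4328, 0.3036])]
cup [(np.float64(0.76), [489.0, 329.0], [0.3021, -0.5121])]
block [(np.float64(0.74), [198.0, 235.0], [0.6196, 0.4038]), (np.float64(0.26), [270.0, 195.0], [0.7534, 0.1731])]
mandrel [(np.float64(0.71), [367.0, 198.0], [0.7386, -0.1476])]
side cam [-0.14777671 -0.94962161  0.97227291]
[0.17140826 0.60101586 0.23133463] [-1.82183570e-06  1.38474388e-01  9.90366015e-01  7.87038366e-06] 0.08544153628361821 0.85
```

```bash
python3 - <<'E'
import cv2
a=cv2.imread("pics/top0.png")[170:350,180:520]
cv2.imwrite("pics/top0c.png",cv2.resize(a,(790,418),interpolation=cv2.INTER_CUBIC))
E
```

```text
(no output)
```

View pics/top0c.png

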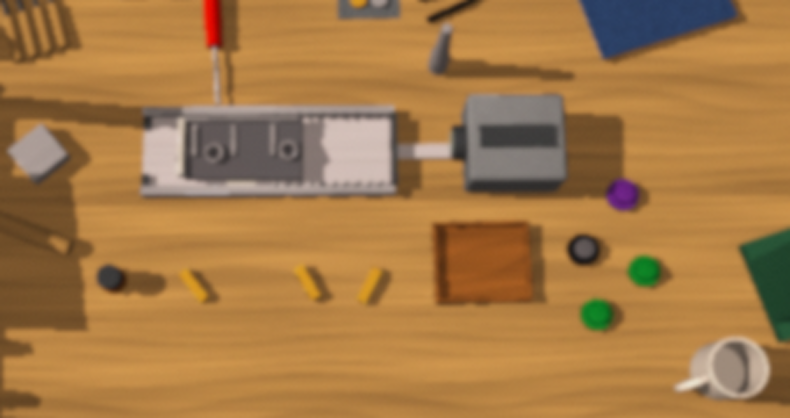

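View pics/side0.png

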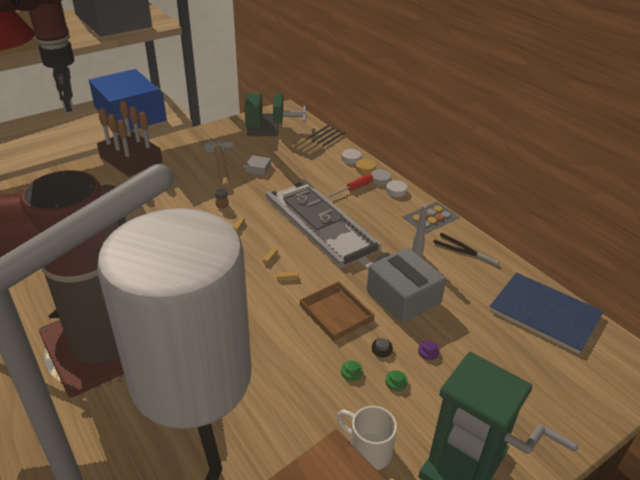

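The top view shows three bars on the bench (crop 195/285, 310/283, 371/285), two rings on the deck (213/152, 288/149), and the tray at (484,262). The black button is at (584,250). The green and purple ones are decoys. Next I go above the carriage.

```bash
python3 -m creep '[[5,-6,1,0,0,4],[10,-12,2,0,0,8],[14,-17,3,0,0,13],[18,-22,4,0,0,13],[22,-27,4,0,0,13],[26,-32,4,0,0,13],[30,-37,4,0,0,13],[34,-42,4,0,0,13]]' 8 && python3 -m creep '[[3,-4,0,0,0,0],[5,-7,0,0,0,0],[5,-7,0,0,0,0]]' && python3 - <<'E'
from h import *
p=r.read_camera("wrist"); save(p,"w1.png")
print("cam",-np.array(p["R"]).T@p["t"])
Z=dict(home_stop=.017,load_end=.006,rear=.03,fence=.03,seat0=.037,carriage=.006,ring0=.03,track=0,bar0=.007)
for l,z in Z.items():
    print(l,[(np.round(d["conf"],2),np.round(d["pixel"]).tolist(),np.round(px2w(p,d["pixel"],z)[:2],4).tolist()) for d in r.place_of(l,p)[:4]])
o=r.get_obs();print(o["ee_pos"],o["orientation"],o["finger_gap"],o["time_s"])
E
```

```text
time_s: 1.85
ee_pos: [0.4857, 0.2128, 0.2716]
orientation: [0.001, 0.025, 1.0, 0.0]
contact_force: [0.5, 0.6, 1.5]
finger_gap: 0.0799
gripper_force: 0.0
time_s: 2.22
ee_pos: [0.5357, 0.1423, 0.271]
orientation: [-0.0, 0.027, 1.0, -0.0]
contact_force: [-0.5, 0.7, 0.4]
finger_gap: 0.0799
gripper_force: 0.0
cam [0.45093464 0.14672256 0.41323577]
home_stop [(np.float64(0.97), [150.0, 268.0], [0.6099, -0.083])]
load_end [(np.float64(0.61), [406.0, 257.0], [0.6171, 0.2514])]
rear [(np.float64(0.7), [379.0, 264.0], [0.6152, 0.2119])]
fence [(np.float64(0.84), [314.0, 293.0], [0.6517, 0.1288])]
seat0 [(np.float64(0.98), [310.0, 282.0], [0.6325, 0.1247]), (np.float64(0.97), [354.0, 276.0], [0.6261, 0.1793]), (np.float64(0.93), [266.0, 279.0], [0.625, 0.0695])]
carriage [(np.float64(0.78), [314.0, 260.0], [0.6153, 0.1301]), (np.float64(0.41), [341.0, 257.0], [0.6122, 0.1653])]
ring0 [(np.float64(0.76), [342.0, 258.0], [0.6047, 0.1654]), (np.float64(0.58), [260.0, 262.0], [0.6049, 0.0635])]
track []
bar0 [(np.float64(0.82), [227.0, 114.0], [0.43, 0.0409]), (np.float64(0.73), [359.0, 105.0], [0.4289, 0.1919]), (np.float64(0.71), [151.0, 112.0], [0.4226, -0.0452])]
[0.53434797 0.14515992 0.2712869 ] [1.07193083e-04 2.48977690e-02 9.99689997e-01 1.61097712e-05] 0.07986735490473792 2.725
```

View pics/w1.png

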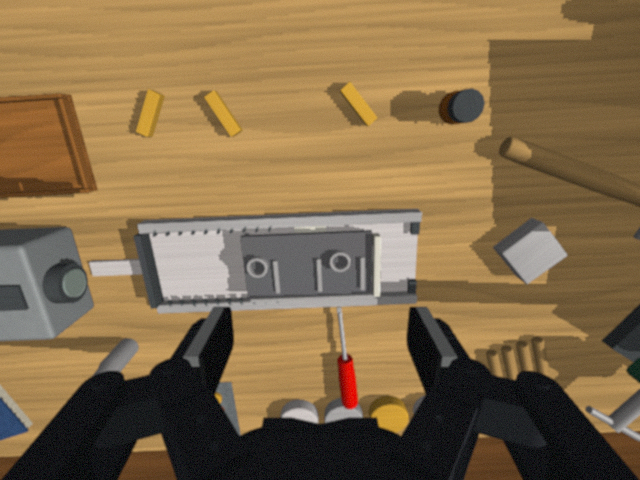

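The wrist view is clear: deck at rows 232–300, rings at (340,261) and (257,266), and all three bars. I need the track yaw from the edges.

```bash
cat >> h.py <<'E'
def segs(p,z,lo,hi,minlen):
    g=cv2.cvtColor(p["image"],cv2.COLOR_RGB2GRAY)
    for s in cv2.createLineSegmentDetector().detect(g)[0][:,0]:
        a,b=px2w(p,s[:2],z)[:2],px2w(p,s[2:],z)[:2]
        if np.linalg.norm(a-b)>minlen and all((c>=lo).all() and (c<=hi).all() for c in(a,b)):
            print(np.round(a,4),np.round(b,4),"deg %.2f"%(np.degrees(np.arctan2(b[1]-a[1],b[0]-a[0]))%180))
E
python3 - <<'E'
from h import *
p=r.read_camera("wrist")
print("z .03"); segs(p,.03,np.array([.54,-.12]),np.array([.70,.28]),.035)
print(r.get_obs()["joint_pos"], p["K"])
E
```

```text
z .03
[0.5773 0.2052] [0.6592 0.2045] deg 179.55
[ 0.5579 -0.0671] [ 0.6512 -0.068 ] deg 179.43
[0.5654 0.1353] [0.5685 0.2001] deg 87.20
[0.6049 0.1332] [0.6484 0.1329] deg 179.66
[ 0.6481 -0.0645] [ 0.6496 -0.0156] deg 88.27
[ 0.6575 -0.0103] [ 0.6587 -0.0867] deg 90.95
[0.647  0.1387] [0.6019 0.1392] deg 179.36
[0.6043 0.1876] [0.6475 0.1873] deg 179.58
[0.6023 0.079 ] [0.6474 0.0785] deg 179.36
[0.6566 0.2014] [0.6569 0.1658] deg 90.50
[0.6563 0.1643] [0.6565 0.0322] deg 90.09
[0.5505 0.2609] [ 0.5469 -0.0769] deg 89.39
[0.6496 0.1937] [0.5753 0.1951] deg 178.97
[0.6581 0.0306] [ 0.6576 -0.0088] deg 89.23
[0.5677 0.0759] [0.5657 0.1337] deg 91.99
[0.5414 0.0325] [0.5435 0.1557] deg 89.00
[0.6706 0.1393] [0.6716 0.2048] deg 89.11
[0.6462 0.0845] [0.6044 0.0848] deg 179.57
[ 0.5413 -0.008 ] [0.5429 0.0292] deg 87.46
[ 0.5901 -0.1027] [ 0.5524 -0.1031] deg 0.56
[0.5425 0.1972] [0.5456 0.2562] deg 87.02
[0.6333 0.2572] [0.583  0.2577] deg 179.50
[0.5418 0.1573] [0.5442 0.1943] deg 86.29
[0.6597 0.2596] [0.6606 0.216 ] deg 91.23
[0.672 0.257] [0.6729 0.2096] deg 91.03
[0.5727 0.191 ] [0.5708 0.0466] deg 89.26
[0.6436 0.1815] [0.604  0.1822] deg 178.97
[0.6446 0.1278] [0.603  0.1284] deg 179.26
[0.5623 0.2376] [0.5617 0.1821] deg 89.40
[0.6707 0.0256] [0.671  0.1343] deg 89.88
[0.6499 0.0901] [0.6517 0.1256] deg 87.20
[ 0.6692 -0.0788] [ 0.6689 -0.0105] deg 90.25
[ 1.22541729e-01  2.55986429e-02  1.66484678e+00  1.28498706e-05
  1.45096924e+00 -1.39819682e+00] [[331.73103332   0.         319.76082222]
 [  0.         331.73103332 243.04772483]
 [  0.           0.           1.        ]]
```

```bash
python3 -m creep '[[1,0,-1,0,0,-10],[2,0,-3,0,0,-20],[3,-0.5,-5,0,0,-30],[4,-1,-7,0,0,-40],[5,-1.5,-9,0,0,-50],[6,-2,-11,0,0,-60],[7,-2.5,-11,0,0,-70],[7,-2.5,-11,0,0,-80]]' 5 && python3 -m creep '[[0,0,0,0,0,-7.7],[0,0,0,0,0,-7.7],[0,0,0,0,0,-7.7]]' && python3 - <<'E'
from h import *
p=r.read_camera("wrist"); save(p,"w2.png")
print("cam",-np.array(p["R"]).T@p["t"])
for l,z in dict(ring0=.03,seat0=.037,rear=.03,carriage=.006).items():
    print(l,[(np.round(d["conf"],2),np.round(d["pixel"]).tolist(),np.round(px2w(p,d["pixel"],z)[:2],4).tolist()) for d in r.place_of(l,p)[:4]])
print([(np.round(d["conf"],2),np.round(d["bbox"]).tolist(),np.round(px2w(p,d["bbox"][:2],.036)[:2],4)) for d in r.find_in("ring0",p)[:4]])
segs(p,.034,np.array([.58,.0]),np.array([.68,.23]),.035)
o=r.get_obs();print(o["ee_pos"],o["orientation"],o["finger_gap"],o["time_s"])
E
```

```text
time_s: 3.78
ee_pos: [0.6049, 0.1192, 0.1606]
orientation: [-0.0, 0.664, 0.747, -0.0]
contact_force: [0.3, 0.4, -0.2]
finger_gap: 0.0501
gripper_force: 0.0
time_s: 4.15
ee_pos: [0.6046, 0.1196, 0.1612]
orientation: [-0.0, 0.71, 0.704, 0.0]
contact_force: [0.8, 0.2, -0.2]
finger_gap: 0.0498
gripper_force: 0.0
cam [0.60463005 0.20367822 0.30340416]
ring0 [(np.float64(0.68), [325.0, 292.0], [0.6087, 0.0618]), (np.float64(0.6), [320.0, 178.0], [0.6049, 0.1649])]
seat0 [(np.float64(0.97), [350.0, 158.0], [0.6283, 0.1819]), (np.float64(0.81), [342.0, 283.0], [0.624, 0.0741]), (np.float64(0.7), [346.0, 228.0], [0.6264, 0.1251])]
rear [(np.float64(0.65), [335.0, 118.0], [0.6165, 0.2109])]
carriage [(np.float64(0.56), [332.0, 215.0], [0.6157, 0.1279])]
[(np.float64(0.57), [326.0, 296.0, 29.0, 27.0], array([0.6092, 0.0608])), (np.float64(0.47), [514.0, 170.0, 206.0, 33.0], array([0.7588, 0.1709]))]
[0.6595 0.1156] [0.6598 0.1674] deg 89.72
[0.6632 0.206 ] [0.662  0.0841] deg 89.43
[0.6562 0.0566] [0.6692 0.0195] deg 109.40
[0.654  0.2026] [0.6526 0.0594] deg 89.43
[0.657  0.0595] [0.6586 0.1178] deg 88.45
[0.6591 0.1694] [0.6589 0.2089] deg 90.32
[0.6024 0.1877] [0.6465 0.1873] deg 179.55
[0.6455 0.1394] [0.603  0.1398] deg 179.44
[0.6019 0.1339] [0.6468 0.1335] deg 179.50
[0.6013 0.08  ] [0.6458 0.0797] deg 179.62
[0.6734 0.0503] [0.6741 0.2079] deg 89.74
[0.6444 0.0862] [0.6025 0.0866] deg 179.48
[0.6495 0.0445] [0.6136 0.0439] deg 1.02
[0.6449 0.1296] [0.6029 0.13  ] deg 179.56
[0.6437 0.1821] [0.6043 0.1824] deg 179.65
[0.6497 0.0914] [0.6507 0.1268] deg 88.43
[0.60458417 0.11954978 0.16117858] [ 1.02835904e-05  7.10665017e-01  7.03530550e-01 -8.72975083e-07] 0.05006565479452608 4.45
```

View pics/w2.png

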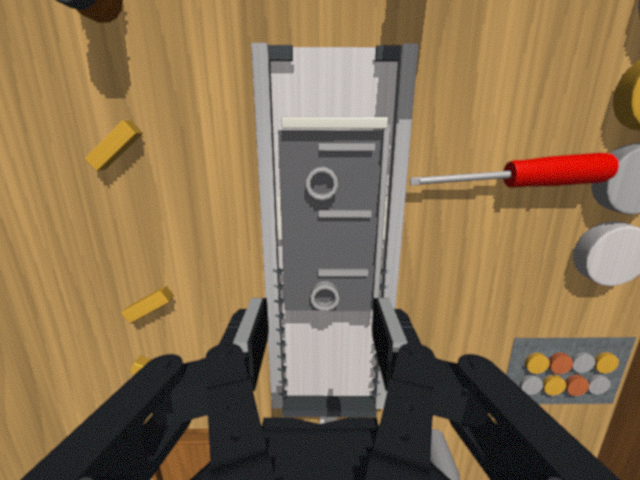

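Rings are measured at about (0.605,0.165) and (0.608,0.061), between the ribs. I'll pick the first one.

```bash
python3 -m creep '[[0,3,-3,0,0,0],[0,4.5,-7,0,0,0],[0,4.5,-10,0,0,0],[0,4.5,-12,0,0,0],[0,4.5,-13,0,0,0],[0,4.5,-13,0,0,0]]' 4.4 && python3 -m creep '[[0,0,0,0,0,0],[0,0,0,0,0,0],[0,0,0,0,0,0],[0,0,0,0,0,0],[0,0,0,0,0,0]]' 1.5 &&  python3 -m creep '[[0,0,1,0,0,0],[0,0,4,0,0,0],[0,0,8,0,0,0],[0,0,8,0,0,0]]'
```

```text
time_s: 5.2
ee_pos: [0.6046, 0.1643, 0.0311]
orientation: [-0.0, 0.711, 0.703, -0.0]
contact_force: [-0.4, -0.5, 0.1]
finger_gap: 0.0441
gripper_force: 0.0
time_s: 5.82
ee_pos: [0.6059, 0.1646, 0.033]
orientation: [0.001, 0.711, 0.703, 0.001]
contact_force: [-0.8, 0.5, 6.1]
finger_gap: 0.0226
gripper_force: 58.7
time_s: 6.32
ee_pos: [0.6077, 0.1651, 0.1162]
orientation: [0.002, 0.711, 0.703, 0.003]
contact_force: [0.4, -0.6, -0.7]
finger_gap: 0.0223
gripper_force: 58.8
```

```bash
python3 - <<'E'
from h import *
p=r.read_camera("wrist"); save(p,"w3.png")
cv2.imwrite("pics/w3c.png",cv2.cvtColor(cv2.resize(p["image"][120:420,170:470],(600,600)),cv2.COLOR_RGB2BGR))
E
```

```text
(no output)
```

View pics/w3c.png

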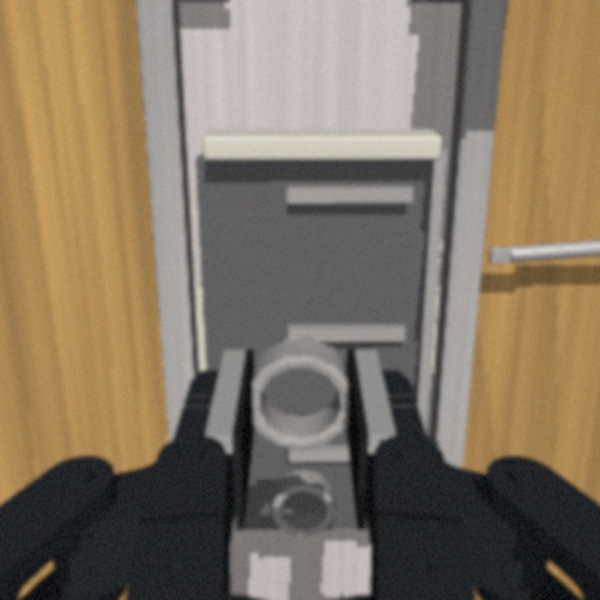

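The ring is held between the tips at crop (300,398), and the second ring is still on the deck. To the tray next.

```bash
python3 -m creep '[[-2,-5,0,0,0,0],[-4.4,-10,0,0,0,0],[-6.6,-15,0,0,0,0],[-8.8,-20,0,0,0,0],[-11,-25,0,0,0,0],[-13.2,-30,0,0,0,0],[-15,-34,0,0,0,0],[-15,-34,0,0,0,0]]' && python3 - <<'E'
from h import *
p=r.read_camera("wrist"); save(p,"w4.png")
for l,z in dict(tray=0,start_top=.022).items():
    print(l,[(np.round(d["conf"],2),np.round(d["pixel"]).tolist(),np.round(px2w(p,d["pixel"],z)[:2],4).tolist()) for d in r.place_of(l,p)[:4]])
print([(np.round(d["conf"],2),np.round(d["bbox"]).tolist()) for d in r.find_in("tray",p)[:2]])
q=[px2w(p,u,.018)[:2].round(3) for u in((0,0),(640,0),(0,480),(640,480))]; print(q, w2px(p,[.403,-.136,.018]),w2px(p,[.513,-.136,.018]))
segs(p,.018,np.array([.38,-.3]),np.array([.53,-.1]),.05)
E
```

```text
time_s: 7.38
ee_pos: [0.4527, -0.1774, 0.1101]
orientation: [-0.001, 0.712, 0.702, -0.0]
contact_force: [0.3, 0.6, 0.0]
finger_gap: 0.0228
gripper_force: 58.9
tray [(np.float64(0.73), [324.0, 266.0], [0.4552, -0.2002])]
start_top [(np.float64(0.67), [420.0, 463.0], [0.5448, -0.3962]), (np.float64(0.65), [339.0, 420.0], [0.467, -0.3417])]
[(np.float64(0.83), [321.0, 265.0, 156.0, 162.0])]
[array([ 0.263, -0.018]), array([ 0.645, -0.024]), array([ 0.131, -0.419]), array([ 0.766, -0.427])] [249.7816395  192.96361329] [404.77407087 190.78229658]
[ 0.4012 -0.1325] [ 0.5037 -0.1319] deg 0.35
[ 0.5064 -0.1341] [ 0.5064 -0.2608] deg 90.04
[ 0.4059 -0.1507] [ 0.4067 -0.2289] deg 90.60
[ 0.5006 -0.2464] [ 0.5005 -0.178 ] deg 90.07
[ 0.3989 -0.2451] [ 0.3984 -0.1333] deg 90.26
[ 0.4038 -0.238 ] [ 0.4031 -0.1379] deg 90.44
[ 0.4043 -0.1386] [ 0.5022 -0.1378] deg 0.43
[ 0.4966 -0.1508] [ 0.4078 -0.1507] deg 179.94
```

```bash
python3 -m creep '[[0,0.4,-4,0,0,0],[0,0.4,-7,0,0,0],[0,0.4,-9,0,0,0],[0,0.4,-9.7,0,0,0],[0,0.4,-9.7,0,0,0]]' && python3 -m creep '[[0,0,0,0,0,0],[0,0,0,0,0,0],[0,0,0,0,0,0]]' 4.4 && python3 -m creep '[[0,0,2,0,0,0],[0,0,6,0,0,0],[2,5,10,0,0,0],[4.4,10,10,0,0,0],[7,15,10,0,0,0],[10,20,10,0,0,0],[12.5,23,10,0,0,0],[12.5,23,10,0,0,0]]' && python3 - <<'E'
from h import *
p=r.read_camera("wrist"); save(p,"w5.png")
for l,z in dict(ring0=.03,seat0=.037,rear=.03).items():
    print(l,[(np.round(d["conf"],2),np.round(d["pixel"]).tolist(),np.round(px2w(p,d["pixel"],z)[:2],4).tolist()) for d in r.place_of(l,p)[:4]])
segs(p,.034,np.array([.58,.0]),np.array([.66,.23]),.035)
E
```

```text
time_s: 8.2
ee_pos: [0.4547, -0.1707, 0.014]
orientation: [-0.0, 0.71, 0.704, -0.0]
contact_force: [0.3, 0.8, -0.5]
finger_gap: 0.0223
gripper_force: 58.9
time_s: 8.57
ee_pos: [0.4551, -0.1718, 0.0148]
orientation: [0.001, 0.711, 0.703, 0.0]
contact_force: [0.1, -0.1, 0.0]
finger_gap: 0.0438
gripper_force: 0.0
time_s: 9.57
ee_pos: [0.5808, 0.0606, 0.1144]
orientation: [0.0, 0.71, 0.704, 0.0]
contact_force: [-0.1, 0.2, 0.9]
finger_gap: 0.0443
gripper_force: 0.0
ring0 [(np.float64(0.56), [204.0, 457.0], [0.4711, -0.1439])]
seat0 [(np.float64(0.96), [392.0, 158.0], [0.6274, 0.1262]), (np.float64(0.79), [382.0, 238.0], [0.6242, 0.0719]), (np.float64(0.68), [400.0, 60.0], [0.6286, 0.1824])]
rear [(np.float64(0.76), [377.0, 6.0], [0.6146, 0.2112])]
[0.6543 0.2042] [0.6526 0.0447] deg 89.39
[0.6566 0.0468] [0.6583 0.1928] deg 89.35
[0.6026 0.1877] [0.647  0.1874] deg 179.61
[0.6025 0.1337] [0.6461 0.1334] deg 179.55
[0.6021 0.0798] [0.6458 0.0795] deg 179.57
[0.6464 0.1387] [0.6039 0.1391] deg 179.47
[0.6444 0.0857] [0.6029 0.0861] deg 179.44
[0.6501 0.1391] [0.6517 0.1744] deg 87.51
[0.6489 0.0467] [0.6506 0.0873] deg 87.65
[0.6493 0.0897] [0.6512 0.1313] deg 87.36
[0.6439 0.1812] [0.6027 0.1815] deg 179.51
[0.6448 0.1292] [0.6026 0.1288] deg 0.55
```

Ribs, fence and network readings now agree: carriage origin at y≈0.1266, fence face at x≈0.653. I'll take ring 2.

```bash
python3 -m creep '[[2.7,0.1,-3,0,0,0],[2.7,0.1,-6,0,0,0],[2.7,0.1,-8.2,0,0,0],[2.7,0.1,-8.2,0,0,0]]' 4.4 && python3 -m creep '[[0,0,0,0,0,0],[0,0,0,0,0,0],[0,0,0,0,0,0],[0,0,0,0,0,0]]' 1.5 &&  python3 -m creep '[[0,0,2,0,0,0],[0,0,5,0,0,0],[0,0,8,0,0,0],[0,0,8,0,0,0]]'
```

```text
time_s: 10.28
ee_pos: [0.6049, 0.0583, 0.0306]
orientation: [-0.001, 0.712, 0.703, -0.001]
contact_force: [-0.2, 0.4, -0.0]
finger_gap: 0.0439
gripper_force: 0.0
time_s: 10.78
ee_pos: [0.6075, 0.0592, 0.0336]
orientation: [0.001, 0.711, 0.703, 0.0]
contact_force: [-1.0, -1.7, 5.8]
finger_gap: 0.0224
gripper_force: 59.5
time_s: 11.28
ee_pos: [0.6093, 0.0597, 0.1165]
orientation: [0.003, 0.711, 0.703, 0.003]
contact_force: [0.0, 0.1, -1.5]
finger_gap: 0.0222
gripper_force: 58.9
```

```bash
python3 -m creep '[[-2.5,-5,0,0,0,0],[-5,-10,0,0,0,0],[-8,-15,0,0,0,0],[-11,-20,0,0,0,0],[-13.5,-24,0,0,0,0],[-15.3,-28,0,0,0,0],[-15.3,-28,-2,0,0,0],[-15.3,-28,-2,0,0,0]]' && python3 -m creep '[[0,0,-3,0,0,0],[0,0,-6,0,0,0],[0,0,-7.5,0,0,0],[0,0,-7.8,0,0,0],[0,0,-7.8,0,0,0]]' && python3 -m creep '[[0,0,0,0,0,0],[0,0,0,0,0,0],[0,0,0,0,0,0]]' 4.4 && python3 -m creep '[[0,0,2,0,0,0],[0,0,6,0,0,0],[0,4,10,0,0,0],[-2,8,10,0,0,0],[-3,12,10,0,0,0],[-3,17,12,0,0,0],[-3,21,12,0,0,0],[-3,21,12,0,0,0]]' && python3 - <<'E'
from h import *
p=r.read_camera("wrist"); save(p,"w6.png")
for l,z in dict(ring0=.005,bar0=.007,tray=0).items():
    print(l,[(np.round(d["conf"],2),np.round(d["pixel"]).tolist(),np.round(px2w(p,d["pixel"],z)[:2],4).tolist()) for d in r.place_of(l,p)[:4]])
o=r.get_obs();print(o["ee_pos"],o["orientation"],o["joint_pos"])
E
```

```text
time_s: 12.28
ee_pos: [0.4517, -0.2197, 0.0902]
orientation: [-0.002, 0.711, 0.703, -0.0]
contact_force: [0.2, 1.1, 0.0]
finger_gap: 0.0224
gripper_force: 58.9
time_s: 12.9
ee_pos: [0.4543, -0.2207, 0.0149]
orientation: [0.0, 0.711, 0.703, 0.0]
contact_force: [0.5, 0.3, 1.0]
finger_gap: 0.0221
gripper_force: 58.8
time_s: 13.28
ee_pos: [0.4539, -0.2207, 0.0147]
orientation: [0.0, 0.711, 0.703, 0.0]
contact_force: [-0.2, 0.1, -0.4]
finger_gap: 0.0438
gripper_force: 0.0
time_s: 14.28
ee_pos: [0.4235, -0.0084, 0.1346]
orientation: [0.0, 0.71, 0.705, 0.0]
contact_force: [-0.4, -0.7, -0.3]
finger_gap: 0.0438
gripper_force: 0.0
ring0 [(np.float64(0.85), [352.0, 385.0], [0.4556, -0.172]), (np.float64(0.39), [352.0, 420.0], [0.4559, -0.2171])]
bar0 [(np.float64(0.87), [329.0, 178.0], [0.4306, 0.0373]), (np.float64(0.85), [319.0, 273.0], [0.4225, -0.0455])]
tray [(np.float64(0.89), [350.0, 400.0], [0.4535, -0.1958])]
[ 0.42359385 -0.01127304  0.13406866] [ 3.77157804e-05  7.11170863e-01  7.03019179e-01 -1.90140352e-04] [-2.12888068e-01 -1.82579246e-01  2.12536828e+00 -3.86063701e-04
  1.19894833e+00 -2.01219484e-01]
```

View pics/w6.png

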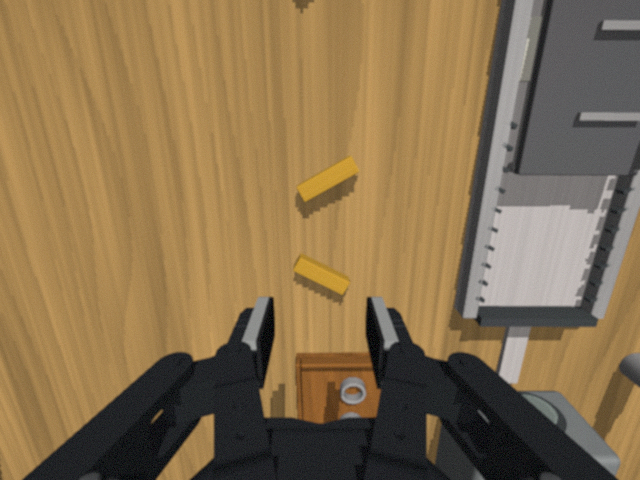

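Both rings are in the tray. The bars in view are at about (329,178) and (320,275). Next I measure bar orientation by colour.

```bash
cat >> h.py <<'E'
def bars(p,z=.014):
    hsv=cv2.cvtColor(p["image"],cv2.COLOR_RGB2HSV)
    m=cv2.inRange(hsv,(15,180,120),(32,255,255))
    for c in cv2.findContours(m,cv2.RETR_EXTERNAL,cv2.CHAIN_APPROX_NONE)[0]:
        if cv2.contourArea(c)<150: continue
        w=np.array([px2w(p,u,z)[:2] for u in c[:,0]])*1000
        (cx,cy),(a,b),ang=cv2.minAreaRect(w.astype(np.float32))
        if a<b: ang+=90
        if max(a,b)<90: print("bar c",round(cx,1),round(cy,1),"size",round(max(a,b),1),round(min(a,b),1),"long-axis deg",round(ang%180,1))
E
python3 - <<'E'
from h import *
p=r.read_camera("wrist"); bars(p)
print(r.get_obs()["ee_pos"])
E
```

```text
bar c 424.6 -44.1 size 49.5 17.4 long-axis deg 151.1
bar c 428.9 37.9 size 49.1 13.9 long-axis deg 28.8
[ 0.42359121 -0.01141989  0.13403274]
```

```bash
python3 -m creep '[[0,-1,0,0,0,10.5],[0,-2,0,0,0,21],[0,-3.4,-1,0,0,31.5],[0,-3.4,-3,0,0,42],[0,-3.4,-5,0,0,52],[0,-3.4,-7,0,0,61.7],[0,-3.4,-9,0,0,61.7],[0,-3.4,-9,0,0,61.7]]' 4 && python3 -m creep '[[0,0,-2,0,0,0],[0,0,-3.5,0,0,0],[0,0,-3.5,0,0,0]]' && python3 -m creep '[[0,0,0,0,0,0],[0,0,0,0,0,0],[0,0,0,0,0,0],[0,0,0,0,0,0]]' 0.5 && python3 -m creep '[[0,0,1,0,0,0],[0,0,5,0,0,0],[0,0,9,0,0,0],[0,0,9,0,0,0]]'
```

```text
time_s: 15.52
ee_pos: [0.4219, -0.045, 0.0426]
orientation: [-0.002, 0.251, 0.968, 0.0]
contact_force: [-0.5, 0.6, -0.0]
finger_gap: 0.0399
gripper_force: 0.0
time_s: 15.9
ee_pos: [0.4227, -0.0445, 0.0084]
orientation: [-0.001, 0.25, 0.968, 0.0]
contact_force: [-0.3, -0.7, -0.4]
finger_gap: 0.0401
gripper_force: 0.0
time_s: 16.4
ee_pos: [0.4244, -0.0447, 0.0101]
orientation: [0.001, 0.25, 0.968, -0.0]
contact_force: [-0.6, -1.2, 5.8]
finger_gap: 0.0113
gripper_force: 58.9
time_s: 16.9
ee_pos: [0.4265, -0.0452, 0.103]
orientation: [0.004, 0.25, 0.968, -0.0]
contact_force: [-0.3, -1.2, -1.4]
finger_gap: 0.0112
gripper_force: 58.8
```

```bash
python3 -m creep '[[4,2.5,0,0,0,9.5],[9,5,0,0,0,19],[14,8,0,0,0,28.4],[18,10.5,0,0,0,28.4],[20,11.4,0,0,0,28.4],[20,11.4,0,0,0,28.4]]' && python3 - <<'E'
from h import *
o=r.get_obs();print(o["ee_pos"],o["orientation"])
p=r.read_camera("wrist"); save(p,"w7.png")
segs(p,.034,np.array([.58,.0]),np.array([.67,.23]),.035)
bars(p,.030+.078)
for l,z in dict(seat0=.037,rear=.03).items():
    print(l,[(np.round(d["conf"],2),np.round(d["pixel"]).tolist(),np.round(px2w(p,d["pixel"],z)[:2],4).tolist()) for d in r.place_of(l,p)[:4]])
E
```

```text
time_s: 17.65
ee_pos: [0.6236, 0.0703, 0.0978]
orientation: [-0.001, 0.004, 1.0, 0.0]
contact_force: [-0.1, -0.9, -0.9]
finger_gap: 0.0111
gripper_force: 58.8
[0.62361041 0.07027622 0.09775175] [-8.45722431e-04  3.86061051e-03  9.99992190e-01  1.40730249e-05]
[0.6022 0.1875] [0.6475 0.187 ] deg 179.31
[0.6472 0.1923] [0.6036 0.1928] deg 179.29
[0.6019 0.1337] [0.6461 0.1331] deg 179.25
[0.655  0.2034] [0.6533 0.0905] deg 89.15
[0.6448 0.0845] [0.6023 0.085 ] deg 179.31
[0.6461 0.1384] [0.6035 0.1389] deg 179.33
[0.6679 0.1345] [0.6688 0.1988] deg 89.14
[0.6446 0.1797] [0.6015 0.1796] deg 0.17
[0.6379 0.0417] [0.5896 0.0424] deg 179.19
[0.6442 0.1273] [0.601  0.1274] deg 179.83
[0.6479 0.0869] [0.6503 0.1288] deg 86.68
[0.649 0.139] [0.6506 0.1749] deg 87.42
bar c 619.2 70.2 size 46.7 12.4 long-axis deg 179.6
seat0 [(np.float64(0.89), [402.0, 271.0], [0.6292, 0.125]), (np.float64(0.77), [323.0, 271.0], [0.6287, 0.0723]), (np.float64(0.54), [425.0, 394.0], [0.7324, 0.1502])]
rear [(np.float64(0.56), [529.0, 246.0], [0.6146, 0.2105])]
```

View pics/w7.png

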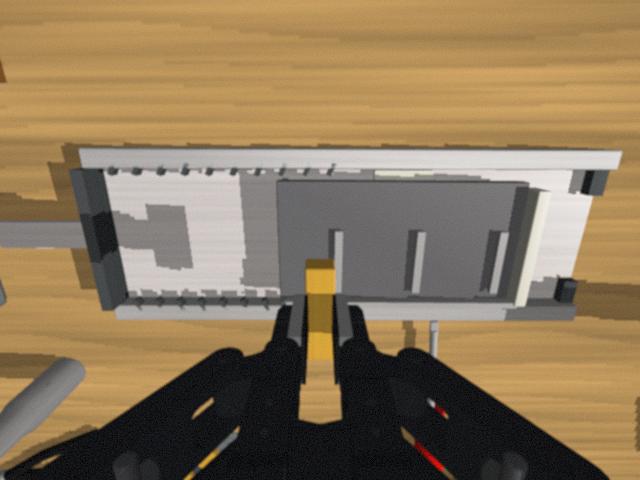

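The held bar sits over the gap ahead of the front rib, about 2.5 mm clear of rib and fence. I lower it and feel for contact.

```bash
python3 -m creep '[[0,0,-3,0,0,0],[0,0,-5,0,0,0],[0,0,-5.5,0,0,0],[0,0,-5.5,0,0,0]]' && python3 -m creep '[[0,0,-0.2,0,0,0],[0,0,-0.2,0,0,0]]' && python3 -m creep '[[0,0,-0.2,0,0,0],[0,0,-0.2,0,0,0]]'
```

```text
time_s: 18.3
ee_pos: [0.6233, 0.0693, 0.044]
orientation: [-0.0, 0.005, 1.0, -0.0]
contact_force: [-0.4, -0.6, 0.3]
finger_gap: 0.0114
gripper_force: 58.8
time_s: 18.55
ee_pos: [0.6242, 0.0695, 0.0429]
orientation: [0.001, 0.004, 1.0, -0.0]
contact_force: [-0.2, 0.2, -0.5]
finger_gap: 0.0112
gripper_force: 58.8
time_s: 18.8
ee_pos: [0.6236, 0.0696, 0.0402]
orientation: [0.0, 0.004, 1.0, -0.0]
contact_force: [0.0, -0.5, 0.2]
finger_gap: 0.011
gripper_force: 58.9
```

```bash
python3 -m creep '[[0,0,-0.1,0,0,0],[0,0,-0.1,0,0,0]]' && python3 -m creep '[[0,0.15,0,0,0,0],[0,0.25,0,0,0,0],[0,0.25,0,0,0,0]]' && python3 -m creep '[[0,0.1,0,0,0,0],[0,0.1,0,0,0,0]]' && python3 -m creep '[[0.2,0,0,0,0,0],[0.2,0,0,0,0,0]]' && python3 -m creep '[[0.1,0,0,0,0,0],[0.1,0,0,0,0,0]]'
```

```text
time_s: 19.05
ee_pos: [0.6239, 0.0696, 0.0401]
orientation: [0.0, 0.004, 1.0, -0.0]
contact_force: [-1.7, 0.1, 5.3]
finger_gap: 0.0113
gripper_force: 59.6
time_s: 19.42
ee_pos: [0.6246, 0.0717, 0.0402]
orientation: [0.001, 0.004, 1.0, -0.0]
contact_force: [-1.0, -2.1, 5.3]
finger_gap: 0.0113
gripper_force: 59.6
time_s: 19.68
ee_pos: [0.6247, 0.0726, 0.0401]
orientation: [0.001, 0.005, 1.0, -0.0]
contact_force: [-0.1, -3.3, 6.2]
finger_gap: 0.0112
gripper_force: 59.6
time_s: 19.92
ee_pos: [0.6261, 0.073, 0.0401]
orientation: [0.0, 0.004, 1.0, -0.0]
contact_force: [-1.8, -1.3, 6.6]
finger_gap: 0.0115
gripper_force: 59.9
time_s: 20.18
ee_pos: [0.6268, 0.0732, 0.0401]
orientation: [0.0, 0.004, 1.0, 0.0]
contact_force: [-3.2, -1.0, 8.1]
finger_gap: 0.0111
gripper_force: 60.0
```

```bash
python3 -m creep '[[0.1,0.1,0.1,0,0,0],[0.1,0.1,0.1,0,0,0]]' && python3 -m creep '[[0.15,0,0,0,0,0],[0.15,0,0,0,0,0]]' && python3 -m creep '[[0,0.2,0,0,0,0],[0,0.2,0,0,0,0]]'
```

```text
time_s: 20.42
ee_pos: [0.6276, 0.0744, 0.0402]
orientation: [-0.0, 0.004, 1.0, 0.0]
contact_force: [-0.5, 0.3, 3.3]
finger_gap: 0.0113
gripper_force: 59.4
time_s: 20.68
ee_pos: [0.6288, 0.0743, 0.0401]
orientation: [-0.0, 0.004, 1.0, 0.0]
contact_force: [-3.5, 0.1, 4.8]
finger_gap: 0.0113
gripper_force: 59.6
time_s: 20.92
ee_pos: [0.6292, 0.0758, 0.0402]
orientation: [0.0, 0.004, 1.0, -0.0]
contact_force: [-1.6, -2.9, 3.6]
finger_gap: 0.011
gripper_force: 59.4
```

```bash
python3 -m creep '[[0.15,0,0,0,0,0],[0.15,0,0,0,0,0]]' && python3 -m creep '[[0.15,0,0,0,0,0],[0.15,0,0,0,0,0]]' && python3 - <<'E'
from h import *
p=r.read_camera("wrist"); save(p,"w8.png")
segs(p,.034,np.array([.58,.06]),np.array([.67,.23]),.035)
bars(p,.044)
E
```

```text
time_s: 21.18
ee_pos: [0.6298, 0.076, 0.0401]
orientation: [-0.001, 0.004, 1.0, -0.0]
contact_force: [-5.4, -1.0, 7.1]
finger_gap: 0.0108
gripper_force: 59.8
time_s: 21.42
ee_pos: [0.6304, 0.076, 0.0401]
orientation: [-0.002, 0.004, 1.0, -0.0]
contact_force: [-8.5, -2.5, 10.5]
finger_gap: 0.0113
gripper_force: 60.2
[0.6004 0.1898] [0.6437 0.1917] deg 2.49
[0.6444 0.197 ] [0.6014 0.1951] deg 2.49
[0.6031 0.136 ] [0.6464 0.1379] deg 2.55
[0.652  0.2108] [0.6554 0.129 ] deg 92.41
[0.6463 0.1431] [0.6037 0.1412] deg 2.52
[0.6433 0.1302] [0.6011 0.1303] deg 179.87
bar c 629.6 75.4 size 48.4 12.5 long-axis deg 0.0
```

View pics/w8.png

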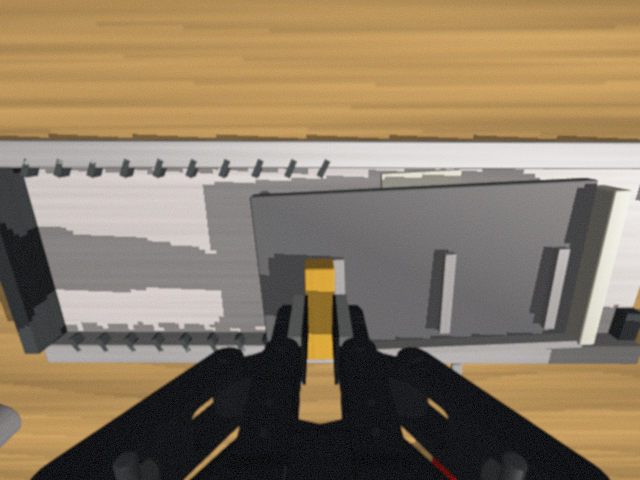

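The bar touches rib and fence, but the carriage is skewed by about 2.5° (front pressed to the far wall). I'll turn the bar to match the carriage, ease off and release.

```bash
python3 -m creep '[[-0.1,0,0.05,0,0,1.5],[-0.1,0,0.05,0,0,2.7],[-0.1,0.05,0.05,0,0,2.7]]' && python3 -m creep '[[0,0,0,0,0,0],[0,0,0,0,0,0],[0,0,0,0,0,0]]' 2.8 && python3 -m creep '[[0,0,2,0,0,0],[0,0,5,0,0,0],[-3,1,8,0,0,0],[-6,2,10,0,0,0],[-6,2,10,0,0,0]]' && python3 - <<'E'
from h import *
p=r.read_camera("wrist"); save(p,"w9.png")
segs(p,.034,np.array([.56,.0]),np.array([.67,.23]),.035)
bars(p,.044)
print(r.get_obs()["ee_pos"])
E
```

```text
time_s: 21.85
ee_pos: [0.6308, 0.0765, 0.0402]
orientation: [-0.0, -0.019, 1.0, -0.0]
contact_force: [-1.6, -2.0, 0.1]
finger_gap: 0.011
gripper_force: 59.0
time_s: 22.22
ee_pos: [0.6314, 0.0766, 0.0408]
orientation: [0.0, -0.019, 1.0, 0.0]
contact_force: [-1.8, 0.6, 0.1]
finger_gap: 0.028
gripper_force: 0.0
time_s: 22.85
ee_pos: [0.5717, 0.0973, 0.1443]
orientation: [0.003, -0.02, 1.0, 0.0]
contact_force: [-0.1, -0.0, -0.4]
finger_gap: 0.0278
gripper_force: 0.0
[0.67   0.0371] [0.6339 0.0483] deg 162.77
[0.5705 0.2064] [0.6513 0.2114] deg 3.54
[0.5626 0.1441] [0.5625 0.1843] deg 90.05
[0.5975 0.1897] [0.642  0.1925] deg 3.65
[0.6427 0.1979] [0.5961 0.1954] deg 3.10
[0.6551 0.1235] [0.6576 0.0846] deg 93.69
[0.6495 0.2095] [0.6527 0.1621] deg 93.79
[0.5716 0.0547] [0.5663 0.1436] deg 93.40
[0.5647 0.0222] [0.5628 0.0588] deg 93.06
[0.635  0.0247] [0.5952 0.0245] deg 0.27
[0.6473 0.0901] [0.6063 0.0877] deg 3.33
[0.5661 0.1978] [0.5751 0.0456] deg 93.40
[0.5612 0.229 ] [0.5605 0.1848] deg 89.05
[0.6329 0.0467] [0.5845 0.0437] deg 3.57
[0.6661 0.077 ] [0.6666 0.1242] deg 89.35
bar c 629.3 77.1 size 49.1 12.8 long-axis deg 4.2
bar c 422.5 152.2 size 37.5 11.7 long-axis deg 37.6
bar c 436.5 44.4 size 45.0 12.1 long-axis deg 29.0
[0.57199541 0.09686197 0.14312645]
```

View pics/w9.png

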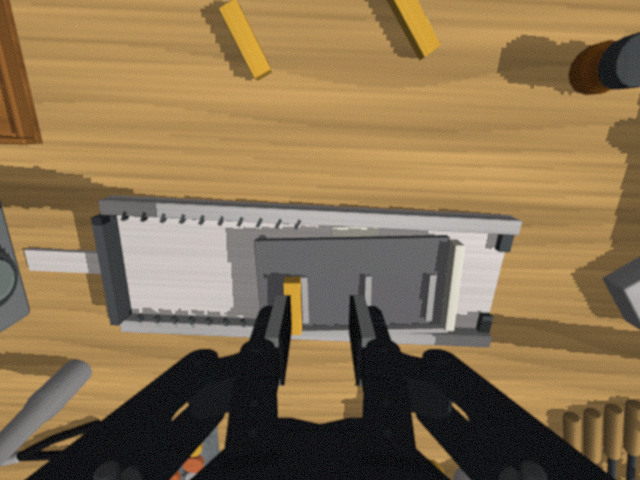

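Bar 1 sits at (292,305) along its rib. In the carriage frame that is about (53.4, 12.8) mm, less than 1° off. On to the next bar.

```bash
python3 -m creep '[[-4,-2,0,0,0,9],[-8,-4,0,0,0,18],[-12,-5.6,0,0,0,26.6],[-14.2,-5.8,-2,0,0,26.6],[-14.2,-5.8,-2,0,0,26.6]]' 4 && python3 - <<'E'
from h import *
p=r.read_camera("wrist"); bars(p)
print([(np.round(d["conf"],2),np.round(px2w(p,d["pixel"],.007)[:2],4).tolist()) for d in r.place_of("bar0",p)[:4]])
o=r.get_obs();print(o["ee_pos"],o["orientation"])
E
```

```text
time_s: 23.52
ee_pos: [0.4274, 0.0382, 0.1193]
orientation: [-0.002, -0.248, 0.969, 0.001]
contact_force: [-0.1, 1.0, -0.3]
finger_gap: 0.0402
gripper_force: 0.0
bar c 411.0 156.7 size 49.2 13.2 long-axis deg 37.7
bar c 428.4 36.9 size 48.3 13.2 long-axis deg 28.7
[(np.float64(0.91), [0.4284, 0.0398]), (np.float64(0.63), [0.4122, 0.1558]), (np.float64(0.25), [0.6256, -0.0844])]
[0.43040642 0.03827254 0.12130756] [ 5.67735696e-04 -2.48260963e-01  9.68693003e-01 -1.93753250e-04]
```

Bar C has been knocked to (0.411,0.157), which is fine. I'll pick B and carry it over the middle seat.

```bash
python3 -m creep '[[-0.2,0,-4,0,0,0],[-0.2,0,-8,0,0,0],[-0.2,0,-11.2,0,0,0],[-0.2,0,-11.2,0,0,0]]' && python3 -m creep '[[0,0,0,0,0,0],[0,0,0,0,0,0],[0,0,0,0,0,0],[0,0,0,0,0,0]]' 0.5 && python3 -m creep '[[0,0,2,0,0,0],[0,0,6,0,0,0],[4,2,9,0,0,-8],[8,4,9,0,0,-16],[12,6,9,0,0,-25.3],[16,8,9,0,0,-25.3],[19.6,9.1,9,0,0,-25.3],[19.6,9.1,9,0,0,-25.3]]' && python3 - <<'E'
from h import *
p=r.read_camera("wrist"); save(p,"w10.png")
segs(p,.034,np.array([.58,.06]),np.array([.65,.23]),.035)
o=r.get_obs();print(o["ee_pos"],o["orientation"],o["finger_gap"]);bars(p,o["ee_pos"][2]+.004)
E
```

```text
time_s: 24.12
ee_pos: [0.4264, 0.0387, 0.0071]
orientation: [-0.002, -0.249, 0.969, 0.001]
contact_force: [0.5, 0.3, 0.6]
finger_gap: 0.04
gripper_force: 0.0
time_s: 24.62
ee_pos: [0.4293, 0.0384, 0.0106]
orientation: [0.002, -0.249, 0.969, -0.001]
contact_force: [0.5, 0.4, 6.7]
finger_gap: 0.0112
gripper_force: 59.0
time_s: 25.62
ee_pos: [0.625, 0.1302, 0.0989]
orientation: [0.001, -0.031, 1.0, 0.0]
contact_force: [-0.6, -0.1, 0.0]
finger_gap: 0.0106
gripper_force: 58.7
[0.5987 0.1899] [0.6432 0.1927] deg 3.57
[0.6426 0.1978] [0.5974 0.1954] deg 3.02
[0.6451 0.1439] [0.6034 0.1415] deg 3.26
[0.6476 0.0905] [0.606 0.088] deg 3.54
[0.6079 0.0826] [0.6479 0.0855] deg 4.26
[0.6462 0.0823] [0.6107 0.0804] deg 3.01
[0.62336387 0.12972059 0.09858993] [-1.66794817e-04 -3.06664975e-02  9.99529655e-01 -8.11086694e-05] 0.011095742742115902
bar c 623.5 130.0 size 49.1 12.5 long-axis deg 4.3
bar c 602.7 91.7 size 35.2 10.5 long-axis deg 2.0
```

```bash
python3 -m creep '[[0,-0.15,-3,0,0,0],[0,-0.15,-5,0,0,0],[0,-0.15,-5.6,0,0,0],[0,-0.15,-5.8,0,0,0],[0,-0.15,-5.9,0,0,0],[0,-0.15,-5.9,0,0,0]]' && python3 -m creep '[[0.1,0,0,0,0,0],[0.2,0,0,0,0,0],[0.2,0,0,0,0,0]]' && python3 -m creep '[[0.1,0,0,0,0,0],[0.1,0,0,0,0,0]]' && python3 -m creep '[[0,0.15,0,0,0,0],[0,0.15,0,0,0,0]]'
```

```text
time_s: 26.42
ee_pos: [0.6237, 0.1281, 0.0407]
orientation: [0.001, -0.03, 1.0, 0.0]
contact_force: [-1.1, -0.4, 2.4]
finger_gap: 0.0108
gripper_force: 59.1
time_s: 26.8
ee_pos: [0.6255, 0.1282, 0.0407]
orientation: [0.0, -0.03, 1.0, 0.0]
contact_force: [-3.2, -0.4, 5.9]
finger_gap: 0.011
gripper_force: 59.6
time_s: 27.05
ee_pos: [0.6264, 0.1282, 0.0407]
orientation: [0.0, -0.03, 1.0, 0.0]
contact_force: [-4.0, -0.5, 5.5]
finger_gap: 0.0111
gripper_force: 59.6
time_s: 27.3
ee_pos: [0.6269, 0.1293, 0.0407]
orientation: [0.001, -0.03, 1.0, -0.0]
contact_force: [-1.9, -1.9, 5.3]
finger_gap: 0.0111
gripper_force: 59.6
```

```bash
python3 -m creep '[[0.1,0.1,0.05,0,0,0],[0.1,0.1,0.05,0,0,0]]' && python3 -m creep '[[0.1,0.1,0,0,0,0],[0.1,0.1,0,0,0,0]]' && python3 - <<'E'
from h import *
p=r.read_camera("wrist"); save(p,"w11.png")
segs(p,.034,np.array([.58,.06]),np.array([.66,.23]),.03)
bars(p,.044)
E
```

```text
time_s: 27.55
ee_pos: [0.6277, 0.1305, 0.0407]
orientation: [0.001, -0.03, 1.0, -0.0]
contact_force: [-0.3, -1.8, 4.9]
finger_gap: 0.0107
gripper_force: 59.5
time_s: 27.8
ee_pos: [0.6283, 0.1313, 0.0407]
orientation: [0.0, -0.03, 1.0, -0.0]
contact_force: [-3.0, -2.2, 6.4]
finger_gap: 0.0111
gripper_force: 59.7
[0.599 0.19 ] [0.6427 0.1927] deg 3.56
[0.6422 0.1978] [0.5952 0.1952] deg 3.22
[0.6112 0.0649] [0.6585 0.0667] deg 2.26
[0.6531 0.1225] [0.6227 0.1227] deg 179.61
[0.5991 0.1075] [0.6006 0.1406] deg 87.42
bar c 630.3 78.5 size 49.2 16.2 long-axis deg 1.9
bar c 626.4 130.8 size 48.9 12.5 long-axis deg 3.5
```

```bash
python3 -m creep '[[0.15,0.05,0.05,0,0,0],[0.15,0.05,0.05,0,0,0]]' && python3 -m creep '[[0.05,0,0,0,0,0],[0,0,0,0,0,0]]' && python3 -m creep '[[0,0,0,0,0,0],[0,0,0,0,0,0],[0,0,0,0,0,0]]' 2.8 && python3 -m creep '[[0,0,2,0,0,0],[0,0,5,0,0,0],[-3,-1,8,0,0,0],[-6,-2,10,0,0,0],[-6,-2,10,0,0,0]]' && python3 - <<'E'
from h import *
p=r.read_camera("wrist"); save(p,"w12.png")
segs(p,.034,np.array([.56,.05]),np.array([.67,.23]),.03)
bars(p,.044)
print(r.get_obs()["ee_pos"])
E
```

```text
time_s: 28.1
ee_pos: [0.6288, 0.1317, 0.0406]
orientation: [-0.001, -0.03, 1.0, -0.0]
contact_force: [-4.9, -2.6, 7.1]
finger_gap: 0.0112
gripper_force: 59.7
time_s: 28.35
ee_pos: [0.6288, 0.1317, 0.0407]
orientation: [-0.001, -0.03, 1.0, -0.0]
contact_force: [-3.7, -3.1, 5.4]
finger_gap: 0.0108
gripper_force: 59.6
time_s: 28.72
ee_pos: [0.6296, 0.1322, 0.0404]
orientation: [0.0, -0.03, 1.0, 0.0]
contact_force: [-0.1, -0.2, 0.7]
finger_gap: 0.0279
gripper_force: 0.0
time_s: 29.35
ee_pos: [0.5701, 0.1119, 0.1444]
orientation: [0.002, -0.03, 1.0, 0.0]
contact_force: [0.7, -0.1, -0.8]
finger_gap: 0.0278
gripper_force: 0.0
[0.6528 0.1415] [0.618  0.1399] deg 2.53
[0.6688 0.054 ] [0.6379 0.0627] deg 164.15
[0.6312 0.1682] [0.6597 0.1802] deg 22.87
[0.5719 0.2071] [0.6509 0.2115] deg 3.17
[0.5984 0.1904] [0.6432 0.193 ] deg 3.28
[0.6451 0.1984] [0.5854 0.1955] deg 2.73
[0.6083 0.1237] [0.6562 0.1268] deg 3.78
[0.6552 0.1254] [0.6569 0.0933] deg 92.92
[0.6504 0.2097] [0.6521 0.1798] deg 93.36
[0.6202 0.1438] [0.6676 0.1558] deg 14.22
[0.5712 0.0583] [0.5643 0.1832] deg 93.15
[0.635  0.0739] [0.6653 0.0673] deg 167.69
[0.659 0.167] [0.6286 0.1562] deg 19.59
[0.6384 0.1066] [0.6024 0.1066] deg 0.11
[0.6018 0.056 ] [0.6027 0.0862] deg 88.29
[0.6504 0.054 ] [0.6033 0.0546] deg 179.29
[0.6314 0.2184] [0.5744 0.2152] deg 3.21
[0.6663 0.0936] [0.6666 0.1251] deg 89.53
bar c 626.5 130.7 size 47.4 12.3 long-axis deg 3.2
bar c 615.7 77.0 size 21.7 13.1 long-axis deg 0.4
bar c 421.7 153.1 size 39.3 11.8 long-axis deg 37.8
[0.57051301 0.11203071 0.14318888]
```

View pics/w12.png

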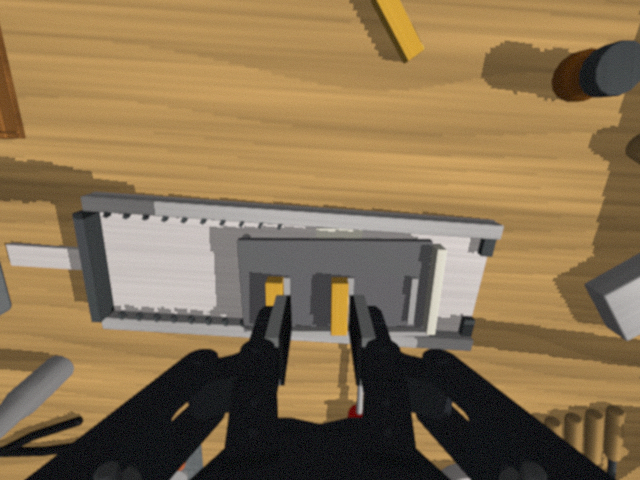

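```bash
python3 -m creep '[[-4,1,0,0,0,9],[-8,2,0,0,0,18],[-12,3,0,0,0,27],[-15,4,-1,0,0,34.2],[-15.9,4.5,-2,0,0,34.2],[-15.9,4.5,-2,0,0,34.2]]' 4 && python3 - <<'E'
from h import *
p=r.read_camera("wrist"); bars(p)
print([(np.round(d["conf"],2),np.round(px2w(p,d["pixel"],.007)[:2],4).tolist()) for d in r.place_of("bar0",p)[:4]])
o=r.get_obs();print(o["ee_pos"],o["orientation"],o["joint_pos"])
E
```

```text
time_s: 30.15
ee_pos: [0.4105, 0.1573, 0.12]
orientation: [-0.001, -0.322, 0.947, 0.0]
contact_force: [0.2, -0.9, 0.2]
finger_gap: 0.0397
gripper_force: 0.0
bar c 668.5 73.8 size 56.0 15.8 long-axis deg 1.5
bar c 411.3 157.2 size 48.6 12.8 long-axis deg 38.1
[(np.float64(0.7), [0.4134, 0.1571]), (np.float64(0.68), [0.6726, 0.0713])]
[0.41187596 0.15697697 0.12098332] [ 3.88639454e-04 -3.22258105e-01  9.46651753e-01 -1.46172817e-04] [ 1.84988009e-01 -1.18774346e-01  2.09654352e+00 -1.94429942e-04
  1.16301245e+00 -2.04195911e+00]
```

```bash
python3 -m creep '[[0,0,-4,0,0,0],[0,0,-8,0,0,0],[0,0,-10.9,0,0,0],[0,0,-10.9,0,0,0]]' && python3 -m creep '[[0,0,0,0,0,0],[0,0,0,0,0,0],[0,0,0,0,0,0],[0,0,0,0,0,0]]' 0.5 && python3 -m creep '[[0,0,2,0,0,0],[0,0,6,0,0,0],[4,0.5,9,0,0,-9],[8,1,9,0,0,-18],[12,1.5,9,0,0,-27],[16,2,9,0,0,-34.5],[20,2.5,9,0,0,-34.5],[21,2.5,9,0,0,-34.5]]' && python3 - <<'E'
from h import *
p=r.read_camera("wrist"); p=r.read_camera("wrist"); save(p,"w13.png")
segs(p,.034,np.array([.58,.06]),np.array([.66,.23]),.03)
o=r.get_obs();print(o["ee_pos"],o["orientation"],o["finger_gap"]);bars(p,o["ee_pos"][2]+.003); bars(p,.044)
E
```

```text
time_s: 30.75
ee_pos: [0.4096, 0.1563, 0.0099]
orientation: [-0.002, -0.322, 0.947, 0.0]
contact_force: [0.3, -0.2, 0.1]
finger_gap: 0.0399
gripper_force: 0.0
time_s: 31.25
ee_pos: [0.4125, 0.1572, 0.0134]
orientation: [0.002, -0.323, 0.946, -0.0]
contact_force: [0.5, -1.2, 6.5]
finger_gap: 0.0083
gripper_force: 60.0
time_s: 32.25
ee_pos: [0.6224, 0.1821, 0.1018]
orientation: [0.001, -0.028, 1.0, 0.0]
contact_force: [-0.6, -1.1, -0.6]
finger_gap: 0.0079
gripper_force: 58.7
[0.6469 0.0911] [0.6049 0.088 ] deg 4.28
[0.6454 0.1986] [0.603  0.1964] deg 2.97
[0.6104 0.0641] [0.6582 0.0656] deg 1.85
[0.6072 0.1205] [0.6568 0.1235] deg 3.42
[0.6549 0.1227] [0.6574 0.0819] deg 93.39
[0.6447 0.1447] [0.6035 0.1425] deg 3.15
[0.6147 0.1311] [0.6464 0.1317] deg 1.04
[0.6046 0.1372] [0.6449 0.1395] deg 3.19
[0.646  0.1373] [0.6082 0.1351] deg 3.31
[0.62074623 0.18186319 0.10140261] [-2.86281621e-04 -2.76766818e-02  9.99616886e-01 -2.63786357e-05] 0.008263789736136156
bar c 619.5 181.7 size 47.9 12.3 long-axis deg 4.0
bar c 601.8 108.9 size 33.7 12.2 long-axis deg 3.2
bar c 599.2 146.0 size 34.7 10.0 long-axis deg 3.2
bar c 655.1 183.8 size 68.7 17.7 long-axis deg 4.0
bar c 629.7 79.4 size 48.4 17.5 long-axis deg 3.2
bar c 626.1 132.5 size 49.7 14.3 long-axis deg 3.2
```

View pics/w13.png

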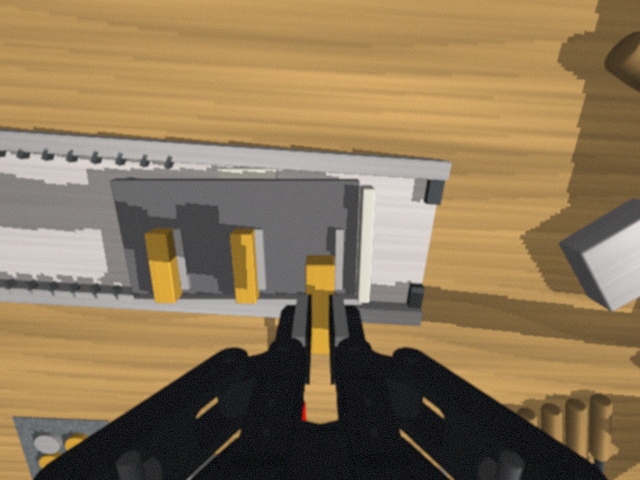

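The two loaded bars lie snug against ribs and fence, and the third hangs ready in front of rib 0 (320,275). I'll lower it.

```bash
python3 -m creep '[[0,0,-3,0,0,0],[0,0,-5,0,0,0],[0,0,-5.6,0,0,0],[0,0,-5.7,0,0,0],[0,0,-5.8,0,0,0],[0,0,-5.8,0,0,0]]' && python3 -m creep '[[0,0,-0.1,0,0,0],[0,0,-0.1,0,0,0]]'
```

```text
time_s: 33.1
ee_pos: [0.6212, 0.1821, 0.0445]
orientation: [0.001, -0.028, 1.0, 0.0]
contact_force: [-0.3, -0.3, -1.1]
finger_gap: 0.008
gripper_force: 58.7
time_s: 33.35
ee_pos: [0.6212, 0.1821, 0.0435]
orientation: [0.001, -0.028, 1.0, 0.0]
contact_force: [-1.2, -0.2, 3.8]
finger_gap: 0.0081
gripper_force: 61.6
```

Deck contact. Now I push towards fence and rib.

```bash
python3 -m creep '[[0.1,0.1,0,0,0,0],[0.2,0.2,0,0,0,0],[0.2,0.2,0,0,0,0]]' && python3 -m creep '[[0.1,0.1,0,0,0,0],[0.1,0.1,0,0,0,0]]' && python3 -m creep '[[0.1,0,0,0,0,0],[0.1,0,0,0,0,0]]' && python3 - <<'E'
from h import *
p=r.read_camera("wrist"); save(p,"w14.png")
segs(p,.034,np.array([.59,.06]),np.array([.66,.23]),.03)
bars(p,.044)
E
```

```text
time_s: 33.72
ee_pos: [0.6231, 0.1837, 0.0435]
orientation: [0.0, -0.028, 1.0, -0.0]
contact_force: [-2.4, -1.3, 5.0]
finger_gap: 0.0082
gripper_force: 63.0
time_s: 33.98
ee_pos: [0.6241, 0.1846, 0.0435]
orientation: [0.0, -0.028, 1.0, -0.0]
contact_force: [-1.2, -2.1, 5.2]
finger_gap: 0.0085
gripper_force: 63.1
time_s: 34.22
ee_pos: [0.6248, 0.1849, 0.0434]
orientation: [0.0, -0.028, 1.0, -0.0]
contact_force: [-2.6, -1.4, 6.9]
finger_gap: 0.0079
gripper_force: 63.5
[0.6091 0.1221] [0.6565 0.1229] deg 1.06
[0.6096 0.0645] [0.6568 0.0641] deg 179.51
[0.656  0.1224] [0.6565 0.0819] deg 90.73
[0.6041 0.1397] [0.6467 0.1395] deg 179.84
[0.5934 0.0754] [0.5951 0.108 ] deg 86.92
[0.6393 0.0786] [0.6088 0.0791] deg 179.13
bar c 628.0 133.9 size 48.9 15.6 long-axis deg 3.2
bar c 623.2 184.8 size 49.2 12.7 long-axis deg 2.5
bar c 628.3 81.4 size 48.4 20.1 long-axis deg 2.8
```

```bash
python3 -m creep '[[0.1,0.1,0.05,0,0,-1],[0.1,0.1,0.05,0,0,-2],[0.15,0.15,0.05,0,0,-2]]' && python3 -m creep '[[0.1,0.1,0,0,0,0],[0.1,0.1,0,0,0,0]]' && python3 - <<'E'
from h import *
p=r.read_camera("wrist"); save(p,"w15.png")
segs(p,.034,np.array([.59,.06]),np.array([.66,.23]),.03)
bars(p,.044)
E
```

```text
time_s: 34.65
ee_pos: [0.6262, 0.1863, 0.0435]
orientation: [0.0, -0.01, 1.0, -0.0]
contact_force: [-2.3, -2.9, 6.2]
finger_gap: 0.0082
gripper_force: 63.0
time_s: 34.9
ee_pos: [0.6273, 0.1873, 0.0435]
orientation: [0.0, -0.01, 1.0, -0.0]
contact_force: [-1.9, -1.6, 4.5]
finger_gap: 0.0081
gripper_force: 63.0
[0.6087 0.0657] [0.6559 0.0642] deg 178.22
[0.6088 0.1232] [0.6554 0.1232] deg 179.94
[0.656 0.123] [0.6558 0.0825] deg 89.64
[0.6539 0.1795] [0.6236 0.1806] deg 177.95
[0.5979 0.0881] [0.6    0.1266] deg 86.88
[0.6413 0.0791] [0.6078 0.0803] deg 178.03
bar c 628.3 135.1 size 48.7 16.2 long-axis deg 2.6
bar c 626.0 186.9 size 48.7 13.1 long-axis deg 0.4
bar c 627.7 83.0 size 48.5 20.4 long-axis deg 0.5
```

View pics/w15.png

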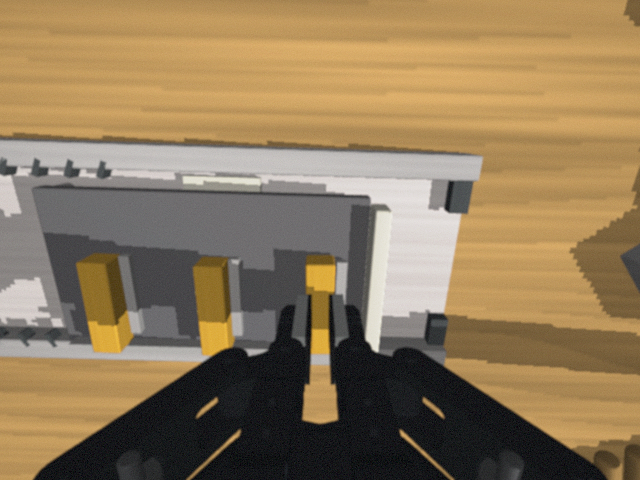

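```bash
python3 -m creep '[[0.1,0.05,0,0,0,-1],[0.1,0.05,0,0,0,-1]]' && python3 -m creep '[[0,0,0,0,0,0],[0,0,0,0,0,0],[0,0,0,0,0,0]]' 1.8 && python3 -m creep '[[0,0,2,0,0,0],[0,0,5,0,0,0],[-2,-2,8,0,0,0],[-4,-5,10,0,0,0],[-3,-6,12,0,0,0],[-3,-6,12,0,0,0],[-3,-6,12,0,0,0]]' && python3 - <<'E'
from h import *
p=r.read_camera("wrist"); save(p,"w16.png")
cv2.imwrite("pics/w16c.png",cv2.cvtColor(cv2.resize(p["image"][150:400,150:550],(800,500)),cv2.COLOR_RGB2BGR))
segs(p,.034,np.array([.56,.05]),np.array([.67,.24]),.035)
bars(p,.044)
print(r.get_obs()["ee_pos"],-np.array(p["R"]).T@p["t"])
E
```

```text
time_s: 35.2
ee_pos: [0.6281, 0.188, 0.0434]
orientation: [-0.0, -0.002, 1.0, -0.0]
contact_force: [-2.4, -1.8, 5.0]
finger_gap: 0.0079
gripper_force: 63.4
time_s: 35.58
ee_pos: [0.6279, 0.1881, 0.0427]
orientation: [-0.0, -0.002, 1.0, 0.0]
contact_force: [-0.3, -0.5, -0.1]
finger_gap: 0.0182
gripper_force: 0.0
time_s: 36.45
ee_pos: [0.598, 0.1284, 0.1632]
orientation: [0.0, -0.002, 1.0, 0.0]
contact_force: [0.2, 0.4, 0.1]
finger_gap: 0.0181
gripper_force: 0.0
[0.578  0.2141] [0.659  0.2121] deg 178.53
[0.5661 0.0586] [0.5687 0.1899] deg 88.88
[0.6498 0.1999] [0.6066 0.201 ] deg 178.60
[0.6048 0.128 ] [0.6554 0.1271] deg 178.93
[0.6046 0.1826] [0.6552 0.1831] deg 0.57
[0.6062 0.0721] [0.6532 0.0698] deg 177.14
[0.6455 0.0921] [0.6038 0.0934] deg 178.18
[0.6531 0.0846] [0.6096 0.0859] deg 178.36
[0.6465 0.146 ] [0.6058 0.147 ] deg 178.62
[0.6061 0.0885] [0.6443 0.0877] deg 178.71
[0.563  0.2326] [0.5626 0.1555] deg 89.75
[0.6408 0.0574] [0.5994 0.0575] deg 179.95
[0.6479 0.1103] [0.6026 0.1098] deg 0.61
[0.6465 0.1626] [0.6024 0.1626] deg 0.07
[0.5738 0.2017] [0.5699 0.0552] deg 88.46
[0.6351 0.2208] [0.5855 0.2219] deg 178.71
bar c 831.0 237.3 size 36.0 12.1 long-axis deg 40.2
bar c 627.7 134.0 size 48.5 12.4 long-axis deg 179.3
bar c 626.1 186.9 size 47.5 12.9 long-axis deg 0.6
bar c 626.2 80.5 size 48.6 13.9 long-axis deg 177.5
[0.5975128  0.12854101 0.16248612] [0.51305893 0.12787103 0.30543729]
```

View pics/w16c.png

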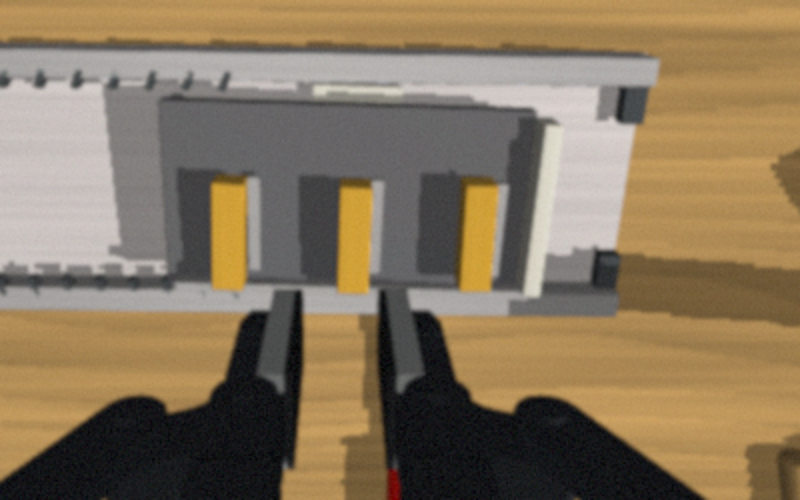

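All three bars lie along ribs, but the rear one (crop 478,235) is about 2 mm short of the fence and 2° off. I'll regrip it and seat it.

```bash
python3 -m creep '[[1,3,0,0,0,0],[2.9,5.8,-3,0,0,0],[2.9,5.8,-7,0,0,0],[2.9,5.8,-10,0,0,0],[2.9,5.8,-11.9,0,0,0],[2.9,5.8,-11.9,0,0,0]]' 2.6 && python3 -m creep '[[0,0,0,0,0,0],[0,0,0,0,0,0],[0,0,0,0,0,0]]' 0.5 && python3 -m creep '[[0.1,0.05,0,0,0,-0.8],[0.2,0.1,0,0,0,-1.6],[0.2,0.1,0,0,0,-1.6]]' && python3 -m creep '[[0.1,0,0,0,0,0],[0.1,0,0,0,0,0]]' && python3 -m creep '[[0.1,0,0,0,0,0],[0.1,0,0,0,0,0]]'
```

```text
time_s: 37.25
ee_pos: [0.6253, 0.1861, 0.0418]
orientation: [-0.002, -0.002, 1.0, -0.0]
contact_force: [-0.8, 0.3, 1.1]
finger_gap: 0.0258
gripper_force: 0.0
time_s: 37.62
ee_pos: [0.628, 0.1861, 0.0456]
orientation: [0.001, -0.002, 1.0, 0.0]
contact_force: [0.1, -0.4, 0.9]
finger_gap: 0.0053
gripper_force: 0.0
time_s: 38.0
ee_pos: [0.6293, 0.1871, 0.0443]
orientation: [0.0, 0.012, 1.0, 0.0]
contact_force: [-0.0, 0.0, 0.8]
finger_gap: 0.0048
gripper_force: 0.3
time_s: 38.25
ee_pos: [0.63, 0.1871, 0.0443]
orientation: [-0.0, 0.012, 1.0, 0.0]
contact_force: [-2.0, -0.6, 3.1]
finger_gap: 0.0049
gripper_force: 1.3
time_s: 38.5
ee_pos: [0.6312, 0.1871, 0.0443]
orientation: [0.0, 0.012, 1.0, 0.0]
contact_force: [-0.7, -0.5, 3.5]
finger_gap: 0.0053
gripper_force: 1.7
```

The fingers closed over the bar's top edge; the grip was too high. I'll lift and look.

```bash
python3 -m creep '[[0,0,1,0,0,0],[0,0,4,0,0,0],[-3,-3,8,0,0,0],[-3.5,-6,11.8,0,0,0],[-3.5,-6,11.8,0,0,0],[-3.5,-6,11.8,0,0,0]]' 2.6 && python3 - <<'E'
from h import *
p=r.read_camera("wrist"); save(p,"w17.png")
cv2.imwrite("pics/w17c.png",cv2.cvtColor(cv2.resize(p["image"][150:400,150:550],(800,500)),cv2.COLOR_RGB2BGR))
segs(p,.034,np.array([.58,.05]),np.array([.67,.24]),.035)
bars(p,.044)
print(r.get_obs()["ee_pos"])
E
```

```text
time_s: 39.25
ee_pos: [0.5962, 0.1271, 0.1622]
orientation: [0.0, 0.013, 1.0, 0.0]
contact_force: [0.4, 0.9, -0.4]
finger_gap: 0.0264
gripper_force: 0.0
[0.6064 0.1823] [0.6559 0.1826] deg 0.35
[0.606  0.0721] [0.6532 0.0697] deg 177.16
[0.6487 0.1999] [0.6056 0.2011] deg 178.35
[0.6085 0.128 ] [0.6571 0.127 ] deg 178.83
[0.6676 0.1039] [0.6691 0.1444] deg 87.85
[0.6474 0.146 ] [0.6055 0.147 ] deg 178.64
[0.6461 0.0922] [0.6043 0.0933] deg 178.48
[0.6052 0.0886] [0.6447 0.0877] deg 178.70
[0.649  0.1102] [0.6023 0.11  ] deg 0.23
[0.6503 0.1623] [0.6025 0.1627] deg 179.55
[0.6403 0.0576] [0.5998 0.0575] deg 0.22
bar c 834.7 236.4 size 44.0 19.3 long-axis deg 39.3
bar c 627.7 133.9 size 48.7 12.2 long-axis deg 179.5
bar c 628.1 186.6 size 48.7 12.8 long-axis deg 0.7
bar c 625.4 80.6 size 48.8 14.0 long-axis deg 177.0
[0.59562119 0.12733704 0.16115404]
```

View pics/w17c.png

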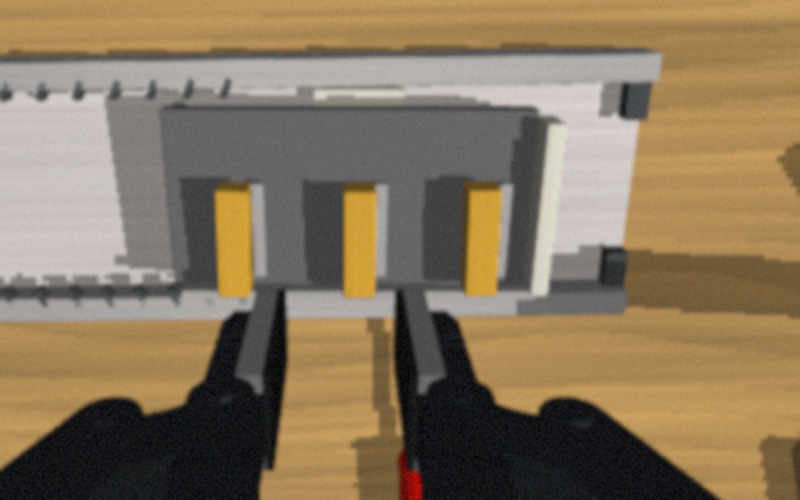

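```bash
python3 -m creep '[[1,3,0,0,0,0],[3.1,5.9,-3,0,0,0],[3.1,5.9,-7,0,0,0],[3.1,5.9,-10,0,0,0],[3.1,5.9,-12.1,0,0,0],[3.1,5.9,-12.1,0,0,0]]' 2.6 && python3 -m creep '[[0,0,0,0,0,0],[0,0,0,0,0,0],[0,0,0,0,0,0]]' 0.5 && python3 -m creep '[[0,0.1,0,0,0,0],[0.1,0.2,0,0,0,0],[0.1,0.2,0,0,0,0]]'  && python3 -m creep '[[0.1,0,0,0,0,0],[0.1,0,0,0,0,0]]'
```

```text
time_s: 40.05
ee_pos: [0.6249, 0.186, 0.038]
orientation: [-0.003, 0.012, 1.0, -0.0]
contact_force: [-0.2, 0.8, 0.8]
finger_gap: 0.0261
gripper_force: 0.0
time_s: 40.42
ee_pos: [0.6279, 0.1861, 0.0424]
orientation: [0.001, 0.012, 1.0, 0.0]
contact_force: [0.1, 0.3, -0.0]
finger_gap: 0.011
gripper_force: 58.6
time_s: 40.8
ee_pos: [0.6281, 0.1879, 0.0416]
orientation: [-0.0, 0.012, 1.0, -0.0]
contact_force: [-2.1, -1.7, 3.4]
finger_gap: 0.011
gripper_force: 59.3
time_s: 41.05
ee_pos: [0.6285, 0.1881, 0.0416]
orientation: [-0.001, 0.012, 1.0, -0.0]
contact_force: [-6.4, -1.5, 5.9]
finger_gap: 0.0105
gripper_force: 59.7
```

```bash
python3 -m creep '[[-0.05,0.15,0.05,0,0,0],[-0.05,0.15,0.05,0,0,0]]' && python3 -m creep '[[0,0,0,0,0,0],[0,0,0,0,0,0],[0,0,0,0,0,0]]' 2.4 && python3 -m creep '[[0,0,2,0,0,0],[0,0,5,0,0,0],[-3,-3,8,0,0,0],[-3.5,-6,11.8,0,0,0],[-3.5,-6,11.8,0,0,0],[-3.5,-6,11.8,0,0,0]]' && python3 - <<'E'
from h import *
p=r.read_camera("wrist"); save(p,"w18.png")
segs(p,.034,np.array([.58,.05]),np.array([.67,.26]),.035)
bars(p,.044)
for l,z in dict(rear=.03,load_end=.006).items():
    print(l,[(np.round(d["conf"],2),np.round(d["pixel"]).tolist(),np.round(px2w(p,d["pixel"],z)[:2],4).tolist()) for d in r.place_of(l,p)[:4]])
print(r.get_obs()["ee_pos"])
E
```

```text
time_s: 41.3
ee_pos: [0.6284, 0.1893, 0.0416]
orientation: [-0.0, 0.012, 1.0, -0.0]
contact_force: [-2.9, -2.5, 2.5]
finger_gap: 0.0105
gripper_force: 59.2
time_s: 41.68
ee_pos: [0.6289, 0.1898, 0.0417]
orientation: [0.0, 0.012, 1.0, 0.0]
contact_force: [-0.2, -0.0, -0.5]
finger_gap: 0.0245
gripper_force: 0.0
time_s: 42.42
ee_pos: [0.594, 0.1297, 0.1606]
orientation: [0.001, 0.013, 1.0, 0.0]
contact_force: [0.2, 0.2, -0.4]
finger_gap: 0.024
gripper_force: 0.0
[0.6084 0.1849] [0.658  0.1837] deg 178.63
[0.6055 0.0732] [0.6527 0.0706] deg 176.83
[0.607  0.1293] [0.6554 0.1278] deg 178.25
[0.6457 0.0931] [0.6038 0.0946] deg 177.93
[0.6458 0.1469] [0.6062 0.1482] deg 178.14
[0.653 0.085] [0.6082 0.0872] deg 177.25
[0.6334 0.2514] [0.581  0.2519] deg 179.41
[0.6049 0.0902] [0.6443 0.0882] deg 177.03
[0.64  0.166] [0.6033 0.1653] deg 1.02
[0.646  0.0574] [0.6062 0.0575] deg 179.79
bar c 830.6 237.3 size 43.5 17.6 long-axis deg 39.2
bar c 629.4 188.3 size 47.8 12.7 long-axis deg 178.3
bar c 627.1 134.8 size 47.8 12.1 long-axis deg 179.4
bar c 625.4 81.6 size 48.7 14.1 long-axis deg 177.1
rear [(np.float64(0.96), [427.0, 259.0], [0.6207, 0.2241]), (np.float64(0.43), [329.0, 248.0], [0.6083, 0.1369])]
load_end [(np.float64(0.93), [451.0, 246.0], [0.6185, 0.2537]), (np.float64(0.41), [91.0, 255.0], [0.6184, -0.0904])]
[0.59290723 0.13015054 0.1584145 ]
```

All bars are snug: angles 178.3, 179.4 and 177.1° against the carriage's 178°, spaced 53.5 and 53.2 mm. I'll go behind the carriage with closed fingers.

```bash
python3 -m creep '[[0,4,0,0,0,0.5],[1,8,0,0,0,1],[2.1,12,0,0,0,1],[2.1,13.2,0,0,0,1],[2.1,13.2,-5,0,0,1],[2.1,13.2,-9,0,0,1],[2.1,13.2,-9,0,0,1]]' 0 && python3 - <<'E'
from h import *
p=r.read_camera("wrist"); save(p,"w19.png")
for l,z in dict(rear=.03,load_end=.006).items():
    print(l,[(np.round(d["conf"],2),np.round(d["pixel"]).tolist(),np.round(px2w(p,d["pixel"],z)[:2],4).tolist()) for d in r.place_of(l,p)[:4]])
segs(p,.026,np.array([.5,.1]),np.array([.7,.32]),.04)
print(r.get_obs()["ee_pos"])
E
```

```text
time_s: 43.45
ee_pos: [0.6104, 0.2601, 0.0643]
orientation: [-0.005, 0.004, 1.0, -0.002]
contact_force: [0.2, 0.0, -0.4]
finger_gap: -0.0003
gripper_force: 0.0
rear [(np.float64(0.89), [254.0, 296.0], [0.6193, 0.2206])]
load_end [(np.float64(0.56), [311.0, 275.0], [0.6169, 0.2541])]
[0.5837 0.2113] [0.6571 0.2086] deg 177.89
[0.6123 0.1155] [0.6608 0.1139] deg 178.12
[0.6151 0.1749] [0.6647 0.1736] deg 178.49
[0.5468 0.2088] [0.55   0.2639] deg 86.66
[0.5643 0.246 ] [0.5636 0.1683] deg 89.49
[0.6666 0.1888] [0.6264 0.1901] deg 178.17
[0.5052 0.2229] [0.5053 0.1667] deg 90.03
[0.61574427 0.26165908 0.07147706]
```

View pics/w19.png

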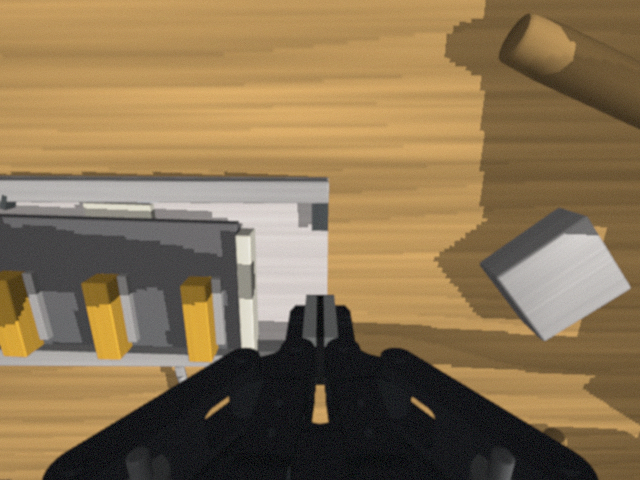

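The rear bar is at col 245, clear of the fingers (col 320), which are near the centre line. I lower and push slowly.

```bash
python3 -m creep '[[0,0,-2,0,0,0],[0,0,-4,0,0,0],[0,-1,-4.1,0,0,0],[0,-1.5,-4.1,0,0,0],[0,-2,-4.1,0,0,0],[0,-2.3,-4.1,0,0,0],[0,-2.6,-4.1,0,0,0],[0,-2.9,-4.1,0,0,0]]' && python3 -m creep '[[0,-0.3,0,0,0,0],[0,-0.6,0,0,0,0],[0,-0.9,0,0,0,0],[0,-1.3,0,0,0,0],[0,-1.7,0,0,0,0],[0,-2.1,0,0,0,0],[0,-2.5,0,0,0,0],[0,-2.9,0,0,0,0]]' && python3 -m creep '[[0,-0.4,0,0,0,0],[0,-0.8,0,0,0,0],[0,-1.2,0,0,0,0],[0,-1.6,0,0,0,0],[0,-2,0,0,0,0],[0,-2.4,0,0,0,0],[0,-2.8,0,0,0,0],[0,-3.1,0,0,0,0]]' && python3 - <<'E'
from h import *
p=r.read_camera("wrist"); save(p,"w20.png")
for l,z in dict(rear=.03,home_stop=.017).items():
    print(l,[(np.round(d["conf"],2),np.round(d["pixel"]).tolist(),np.round(px2w(p,d["pixel"],z)[:2],4).tolist()) for d in r.place_of(l,p)[:4]])
segs(p,.044,np.array([.58,-.1]),np.array([.68,.32]),.035)
bars(p,.044)
print(r.get_obs()["ee_pos"])
E
```

```text
time_s: 44.6
ee_pos: [0.6147, 0.2328, 0.0289]
orientation: [0.0, 0.004, 1.0, 0.0]
contact_force: [-0.2, 2.3, 1.0]
finger_gap: -0.0004
gripper_force: 1.2
time_s: 45.6
ee_pos: [0.6147, 0.2033, 0.0288]
orientation: [0.0, 0.004, 1.0, 0.0]
contact_force: [1.0, 2.9, 2.8]
finger_gap: -0.0002
gripper_force: 1.6
time_s: 46.6
ee_pos: [0.6146, 0.1723, 0.0287]
orientation: [0.0, 0.004, 1.0, 0.0]
contact_force: [-0.3, 3.4, 2.1]
finger_gap: 0.0
gripper_force: 1.9
rear [(np.float64(0.7), [294.0, 315.0], [0.6154, 0.1593])]
home_stop []
[0.6235 0.2086] [0.6781 0.2879] deg 55.47
[0.6041 0.0681] [0.6473 0.0682] deg 0.04
[0.652  0.0284] [0.6529 0.0894] deg 89.12
[0.6231 0.2545] [0.6254 0.2952] deg 86.69
[0.6507 0.309 ] [0.6484 0.2684] deg 86.72
bar c 640.0 30.3 size 29.5 17.6 long-axis deg 162.1
bar c 617.2 129.9 size 26.7 15.2 long-axis deg 179.6
bar c 627.6 79.1 size 48.3 21.0 long-axis deg 179.6
[0.61446494 0.1720312  0.02848384]
```

```bash
python3 -m creep '[[0,-0.4,0,0,0,0],[0,-0.8,0,0,0,0],[0,-1.2,0,0,0,0],[0,-1.6,0,0,0,0],[-0.1,-2,0,0,0,0],[-0.1,-2.4,0,0,0,0],[-0.1,-2.8,0,0,0,0],[-0.1,-3.2,0,0,0,0]]' && python3 -m creep '[[0,-0.4,0,0,0,0],[0,-0.8,0,0,0,0],[0,-1.2,0,0,0,0],[0,-1.6,0,0,0,0],[0,-2,0,0,0,0],[0,-2.4,0,0,0,0],[0,-2.7,0,0,0,0],[0,-2.9,0,0,0,0]]' && python3 -m creep '[[0,-0.2,0,0,0,0],[0,-0.3,0,0,0,0],[0,-0.4,0,0,0,0],[0,-0.5,0,0,0,0],[0,-0.6,0,0,0,0],[0,-0.7,0,0,0,0],[0,-0.7,0,0,0,0]]'
```

```text
time_s: 47.75
ee_pos: [0.6135, 0.1402, 0.0286]
orientation: [-0.0, 0.004, 1.0, -0.0]
contact_force: [-1.1, 2.9, 0.4]
finger_gap: -0.0002
gripper_force: 1.2
time_s: 48.75
ee_pos: [0.6136, 0.1113, 0.0286]
orientation: [-0.0, 0.004, 1.0, 0.0]
contact_force: [0.0, 2.1, -1.2]
finger_gap: -0.0
gripper_force: 1.0
time_s: 49.62
ee_pos: [0.6136, 0.1044, 0.0287]
orientation: [-0.0, 0.004, 1.0, -0.0]
contact_force: [0.3, 1.9, 0.4]
finger_gap: 0.0001
gripper_force: 0.7
```

```bash
python3 -m creep '[[0,-0.1,0,0,0,0],[0,-0.2,0,0,0,0],[0,-0.3,0,0,0,0],[0,-0.4,0,0,0,0],[0,-0.4,0,0,0,0]]' && python3 -m creep '[[0,-0.1,0,0,0,0],[0,-0.2,0,0,0,0],[0,-0.2,0,0,0,0]]'&& python3 -m creep '[[0,-0.1,0,0,0,0],[0,-0.2,0,0,0,0],[0,-0.2,0,0,0,0]]'
```

```text
time_s: 50.25
ee_pos: [0.6135, 0.1021, 0.0287]
orientation: [-0.0, 0.004, 1.0, 0.001]
contact_force: [0.3, 7.2, -0.4]
finger_gap: 0.0001
gripper_force: 3.7
time_s: 50.62
ee_pos: [0.6134, 0.1018, 0.0287]
orientation: [0.0, 0.004, 1.0, 0.002]
contact_force: [-0.6, 13.2, -0.3]
finger_gap: -0.0001
gripper_force: 6.4
time_s: 51.0
ee_pos: [0.6133, 0.1014, 0.0287]
orientation: [0.0, 0.004, 1.0, 0.004]
contact_force: [-0.4, 19.9, -0.9]
finger_gap: 0.0001
gripper_force: 9.1
```

It stops hard at TCP y 0.1018, where home is expected. I back off and check.

```bash
python3 -m creep '[[0,0.5,0,0,0,0],[0,1.5,0,0,0,0],[0,3,1,0,0,0],[0,3,5,0,0,0],[-3,0,10,0,0,0],[-5,-4,13,0,0,0],[-5,-7,14,0,0,0],[-5,-7,14,0,0,0]]' && python3 - <<'E'
from h import *
p=r.read_camera("wrist"); p=r.read_camera("wrist"); save(p,"w21.png")
for l,z in dict(rear=.03,home_stop=.017,seat0=.037).items():
    print(l,[(np.round(d["conf"],2),np.round(d["pixel"]).tolist(),np.round(px2w(p,d["pixel"],z)[:2],4).tolist()) for d in r.place_of(l,p)[:4]])
segs(p,.034,np.array([.56,-.12]),np.array([.68,.12]),.035)
bars(p,.044)
print(r.get_obs()["ee_pos"])
E
```

```text
time_s: 52.0
ee_pos: [0.5648, 0.0249, 0.1713]
orientation: [0.002, 0.005, 1.0, -0.0]
contact_force: [0.0, -0.5, 0.3]
finger_gap: -0.0002
gripper_force: 0.0
rear [(np.float64(0.93), [389.0, 282.0], [0.6166, 0.0903])]
home_stop [(np.float64(0.69), [211.0, 275.0], [0.6142, -0.0806])]
seat0 [(np.float64(0.89), [356.0, 294.0], [0.6255, 0.0585]), (np.float64(0.68), [240.0, 295.0], [0.6257, -0.0487]), (np.float64(0.62), [297.0, 299.0], [0.6302, 0.0037])]
[0.5753 0.0825] [0.6572 0.0822] deg 179.82
[0.6079 0.0523] [0.6446 0.0522] deg 179.89
[ 0.6068 -0.0595] [ 0.6534 -0.0606] deg 178.70
[0.6459 0.0707] [0.6029 0.071 ] deg 179.61
[ 0.6541 -0.0079] [ 0.6542 -0.0454] deg 90.24
[ 0.5665 -0.0592] [ 0.5669 -0.0163] deg 89.51
[ 0.644 -0.037] [ 0.6035 -0.0369] deg 179.80
[ 0.6143 -0.0861] [ 0.5726 -0.0856] deg 179.38
[0.5706 0.0761] [ 0.5695 -0.0783] deg 89.60
[ 0.6467 -0.0182] [ 0.601  -0.0183] deg 0.22
[ 0.5715 -0.0777] [ 0.6449 -0.0785] deg 179.37
[ 0.6647 -0.078 ] [ 0.6654 -0.0109] deg 89.41
bar c 626.2 57.7 size 47.4 11.9 long-axis deg 1.9
bar c 618.4 4.5 size 33.9 12.7 long-axis deg 0.7
bar c 625.3 -48.9 size 49.2 14.6 long-axis deg 178.7
[0.56320335 0.02754463 0.16789318]
```

View pics/w21.png

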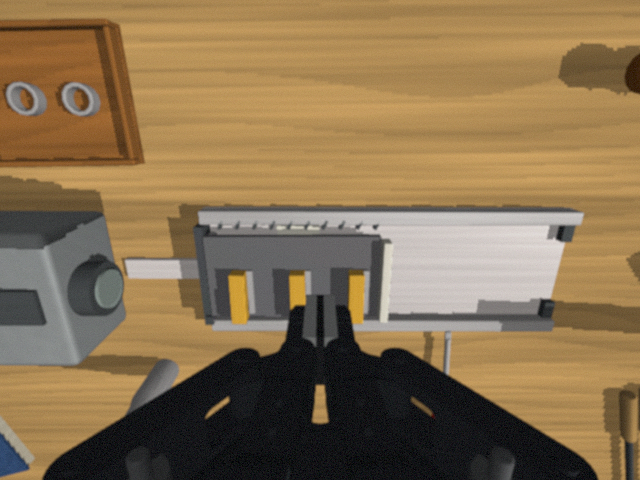

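The carriage is home: front against the stop, rear-to-stop 171 mm. Rings are in the tray and bars on the ribs. One unobstructed measurement of the bars on the way to the button.

```bash
python3 -m creep '[[-5,-2,1,0,0,0],[-8,-3,2,0,0,0],[-8,-3,2,0,0,0],[-8,-3,2,0,0,0]]' && python3 - <<'E'
from h import *
p=r.read_camera("wrist"); p=r.read_camera("wrist"); save(p,"w22.png")
segs(p,.034,np.array([.56,-.12]),np.array([.68,.12]),.035)
bars(p,.044)
for l,z in dict(bar0=.037,start_top=.022,rear=.03,home_stop=.017).items():
    print(l,[(np.round(d["conf"],2),np.round(px2w(p,d["pixel"],z)[:2],4).tolist()) for d in r.place_of(l,p)[:4]])
cv2.imwrite("pics/w22c.png",cv2.cvtColor(cv2.resize(p["image"][230:400,180:420],(792,561),interpolation=cv2.INTER_CUBIC),cv2.COLOR_RGB2BGR))
print(r.get_obs()["ee_pos"])
E
```

```text
time_s: 52.75
ee_pos: [0.4841, -0.0029, 0.1885]
orientation: [0.0, 0.003, 1.0, 0.0]
contact_force: [0.2, 0.3, -0.3]
finger_gap: 0.0
gripper_force: 0.0
[0.5752 0.0827] [0.6175 0.0828] deg 0.04
[0.6174 0.0711] [0.5738 0.071 ] deg 0.14
[0.5744 0.0266] [0.6122 0.0325] deg 8.86
[ 0.5632 -0.0733] [ 0.5631 -0.038 ] deg 90.28
[0.6048 0.0149] [0.5674 0.0117] deg 4.95
[ 0.5673 -0.0191] [ 0.606  -0.0232] deg 173.97
[ 0.6149 -0.0867] [ 0.5613 -0.0863] deg 179.65
[ 0.5684 -0.0319] [ 0.5681 -0.0787] deg 89.62
[0.5689 0.0756] [0.5686 0.025 ] deg 89.63
[ 0.5699 -0.0783] [ 0.615  -0.0786] deg 179.61
bar0 [(np.float64(0.89), [0.6307, 0.0567]), (np.float64(0.7), [0.6287, -0.0526])]
start_top [(np.float64(0.64), [0.435, 0.2823])]
rear [(np.float64(0.89), [0.6154, 0.0895]), (np.float64(0.36), [0.6037, -0.0787])]
home_stop [(np.float64(0.77), [0.6101, -0.0803])]
[ 0.48381596 -0.00323997  0.18829594]
```

View pics/w22c.png

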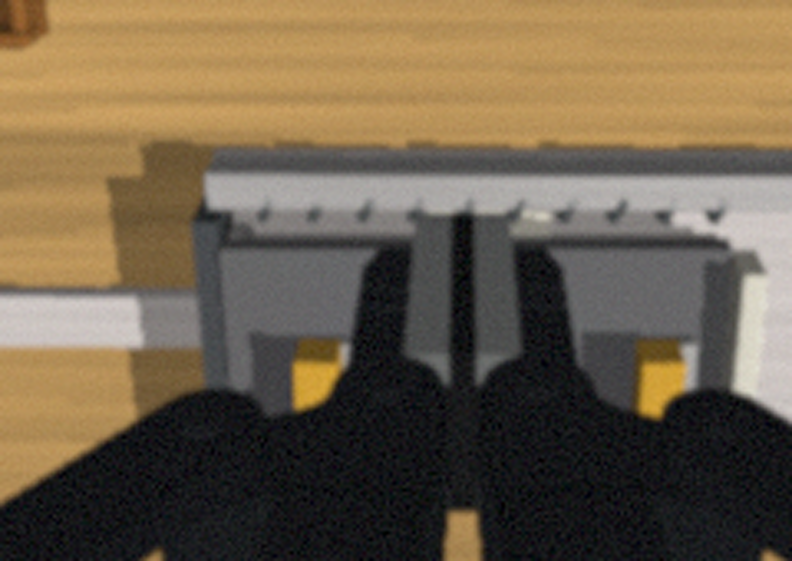

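That view is blocked by the fingers: I moved the wrong way. I have also gone past the 14-picture limit (17 so far), so no more viewing. I'll check numerically from beyond the carriage.

```bash
python3 -m creep '[[4,0,1,0,0,0],[8,0,1,0,0,0],[12,0.5,1,0,0,0],[16,1,1,0,0,0],[20,1,1,0,0,0],[20,1,1,0,0,0],[20,1,1,0,0,0]]' && python3 - <<'E'
from h import *
p=r.read_camera("wrist"); p=r.read_camera("wrist"); save(p,"w23.png")
segs(p,.034,np.array([.59,-.1]),np.array([.68,.12]),.035)
bars(p,.044)
for l,z in dict(bar0=.037,seat0=.037,rear=.03,home_stop=.017).items():
    print(l,[(np.round(d["conf"],2),np.round(px2w(p,d["pixel"],z)[:2],4).tolist()) for d in r.place_of(l,p)[:4]])
print(r.get_obs()["ee_pos"])
E
```

```text
time_s: 53.92
ee_pos: [0.6829, 0.0066, 0.1978]
orientation: [-0.001, 0.004, 1.0, 0.0]
contact_force: [-0.3, 0.1, -0.3]
finger_gap: -0.0003
gripper_force: 0.0
[ 0.6027 -0.0029] [ 0.6524 -0.0028] deg 0.11
[0.6031 0.0527] [0.6526 0.0529] deg 0.26
[ 0.6014 -0.0584] [ 0.652  -0.0599] deg 178.26
[ 0.6568 -0.0754] [ 0.6573 -0.0137] deg 89.59
[0.6531 0.0525] [0.6536 0.012 ] deg 90.70
[ 0.6573 -0.0125] [0.6578 0.0632] deg 89.62
[0.6466 0.0163] [0.6039 0.0167] deg 179.54
[ 0.6452 -0.0373] [ 0.6036 -0.0372] deg 179.84
[ 0.6056 -0.0419] [ 0.6451 -0.0421] deg 179.68
[ 0.6487 -0.0187] [ 0.6026 -0.0188] deg 0.09
[0.6502 0.0339] [0.6009 0.0339] deg 0.02
[ 0.6709 -0.0661] [ 0.6709 -0.0129] deg 89.99
bar c 856.1 211.5 size 53.1 52.0 long-axis deg 28.7
bar c 627.8 57.3 size 47.1 12.8 long-axis deg 0.1
bar c 627.4 3.8 size 47.0 11.6 long-axis deg 179.8
bar c 627.1 -49.4 size 47.1 14.0 long-axis deg 178.8
bar0 [(np.float64(0.88), [0.629, 0.0573]), (np.float64(0.83), [0.6294, -0.0517]), (np.float64(0.68), [0.63, 0.0056]), (np.float64(0.17), [0.6294, 0.0054])]
seat0 [(np.float64(0.96), [0.6271, 0.057]), (np.float64(0.85), [0.6287, 0.0053]), (np.float64(0.68), [0.6273, -0.0509])]
rear [(np.float64(0.6), [0.6154, 0.088])]
home_stop [(np.float64(0.91), [0.6164, -0.0848])]
[0.68325014 0.00649964 0.19935787]
```

All three bars lie square within about 1° and within about 1.2 mm of the ribs. On to the start button.

```bash
python3 -m creep '[[-5,-2,0,0,0,0],[-9,-6,0,0,0,0],[-13,-10,0,0,0,0],[-17,-14,0,0,0,0],[-20,-19,0,0,0,0],[-21.5,-24,0,0,0,0],[-21.5,-29,0,0,0,0],[-21.5,-30,0,0,0,0]]' && python3 - <<'E'
from h import *
p=r.read_camera("wrist"); p=r.read_camera("wrist"); save(p,"w24.png")
for d in r.place_of("start_top",p)[:5]:
    u=np.round(d["pixel"]).astype(int); c=p["image"][max(u[1]-4,0):u[1]+5,max(u[0]-4,0):u[0]+5].reshape(-1,3).mean(0).round()
    print(np.round(d["conf"],2),u,px2w(p,d["pixel"],.022)[:2].round(4),c)
print(r.get_obs()["ee_pos"])
E
```

```text
time_s: 55.22
ee_pos: [0.4679, -0.2963, 0.1993]
orientation: [0.0, 0.005, 1.0, -0.001]
contact_force: [-0.6, 0.3, 0.3]
finger_gap: 0.0001
gripper_force: 0.0
0.95 [278 220] [ 0.4686 -0.3376] [114. 113. 114.]
0.85 [187 187] [ 0.4352 -0.4236] [ 24. 151.  59.]
0.8 [258 126] [ 0.3808 -0.352 ] [ 28. 156.  62.]
0.72 [221 287] [ 0.5428 -0.4023] [122.  51. 155.]
[ 0.46843629 -0.29308784  0.19867305]
```

```bash
python3 -m creep '[[0,-4.5,0,0,0,0],[0,-4.5,-5,0,0,0],[0,-4.5,-10,0,0,0],[0,-4.5,-14,0,0,0],[0,-4.5,-16.5,0,0,0],[0,-4.5,-16.5,0,0,0]]' && python3 -m creep '[[0,0,-0.4,0,0,0],[0,0,-0.8,0,0,0],[0,0,-1.1,0,0,0],[0,0,-1.1,0,0,0]]' && python3 -m creep '[[0,0,-0.2,0,0,0],[0,0,-0.4,0,0,0],[0,0,-0.5,0,0,0],[0,0,-0.6,0,0,0],[0,0,-0.6,0,0,0]]'
```

```text
time_s: 56.12
ee_pos: [0.4674, -0.3353, 0.0313]
orientation: [-0.002, 0.003, 1.0, 0.002]
contact_force: [0.3, -0.0, 0.5]
finger_gap: -0.0001
gripper_force: 0.0
time_s: 56.62
ee_pos: [0.4686, -0.3385, 0.0228]
orientation: [0.0, 0.004, 1.0, -0.0]
contact_force: [-0.7, 0.2, 0.3]
finger_gap: 0.0003
gripper_force: 0.0
time_s: 57.25
ee_pos: [0.4688, -0.3388, 0.0169]
orientation: [0.0, 0.004, 1.0, -0.0]
contact_force: [-0.4, -0.7, 3.8]
finger_gap: -0.0001
gripper_force: 2.1
```

```bash
python3 -m creep '[[0,0,-0.1,0,0,0],[0,0,-0.2,0,0,0],[0,0,-0.2,0,0,0]]' && python3 -m creep '[[0,0,2,0,0,0],[0,0,6,0,0,0],[0,0,12,0,0,0],[-1,6,16,0,0,0],[-1,12,16,0,0,0],[-1,18,16,0,0,0],[-1,23,16,0,0,0],[-1,23,16,0,0,0]]' && python3 - <<'E'
from h import *
p=r.read_camera("wrist"); p=r.read_camera("wrist")
for l,z in dict(bar0=.037,ring0=.005,rear=.03,home_stop=.017).items():
    print(l,[(np.round(d["conf"],2),np.round(px2w(p,d["pixel"],z)[:2],4).tolist()) for d in r.place_of(l,p)[:4]])
o=r.get_obs();print(o["ee_pos"],o["contact_force"],o["time_s"])
E
```

```text
time_s: 57.62
ee_pos: [0.4689, -0.3388, 0.0159]
orientation: [0.0, 0.004, 1.0, -0.0]
contact_force: [-3.9, 2.5, 12.1]
finger_gap: -0.0003
gripper_force: 6.4
time_s: 58.62
ee_pos: [0.4581, -0.1051, 0.1748]
orientation: [-0.0, 0.001, 1.0, 0.0]
contact_force: [-0.9, -0.9, 0.0]
finger_gap: -0.0002
gripper_force: 0.0
bar0 [(np.float64(0.58), [0.6301, 0.0577])]
ring0 [(np.float64(0.77), [0.4529, -0.2165]), (np.float64(0.57), [0.4548, -0.1711])]
rear [(np.float64(0.59), [0.6153, 0.0888])]
home_stop [(np.float64(0.66), [0.4458, -0.1951])]
[ 0.45858861 -0.10965362  0.17465999] [ 0.38515778 -0.74482861  0.80383927] 58.925
```

The button was pressed fully (bottomed at 12 N), the arm is clear and the rings are in the tray. Handing in.

```bash
python3 -c "
from plant import r
print(r.close_job())"
```

```text
the job is handed in; nothing more can be done
None
```

Job handed in at about 59 s, verdict not shown: both rings are in the tray, all three bars measured within about 1.2 mm and 1° of snug, carriage home against the stop, then the start button pressed fully; I viewed 17 pictures, 3 over the limit of 14, and measured the carriage and bars more than twice.

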